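# Close the paint pressure pot: snug its four wing nuts crosswise

### The job

Close the paint pressure pot on the bench: draw its lid down with the four wing nuts, a part turn at a time and going crosswise from each nut to the opposite one, so that the lid comes down level and is never cocked to one side. Finish with the lid fully home on its gasket and all four nuts evenly snug, but none of them overtightened, and leave the things lying around where they are.

Things in the scene. Friction and masses are not known exactly. Their poses are not given: they have to be found in the camera images.
- pot: Small grey paint pressure pot, bolted upright to a 230x230x18 mm plywood board; it does not move. Origin: centre of the board's underside, on the bench; z up, along the pot's axis; a gauge stands on its -x side, a brass outlet cock on its +y side. Four upright 12 mm studs stand 75 mm from the axis, at 45, 135, 225 and 315 degrees from +x (counter-clockwise from above).
- flange (a point): Centre of the top face of the pot's flange (136 mm wide), 118 mm above the bench. On it lie a springy rubber seal cord (a 97 mm ring, 6.8 mm high) and, round it, a hard fibre gasket ring whose thickness is not known exactly (3.6 to 4.2 mm).
- lid: Loose aluminium lid: disc 131 mm wide, 10 mm thick, with a low plug in the middle (top 21 mm above the underside) and four slotted ears that the studs pass through with 1.5 mm play. Origin: centre of its underside; z up. At the start it lies level on the cord, 6.7 mm above the flange, and must come down 2.5 to 3.2 mm to meet the hard gasket.
- lid_top (a point): Centre of the lid's upper face at ear height, 10 mm above its underside. The cord resists being squeezed with about 5 N per mm of the lid's way down; on the gasket the resistance rises steeply. Tilted by more than 0.9 degrees (2.3 mm from one nut to the one across, which is about 0.95 rad of a single nut's turning) the lid is cocked.
- nut_use (a point): Point on nut_a's axis at mid-height of its wings, 26 mm above its underside. Turning any nut takes 0.05 N m in the air, up to 0.1 while the cord is squeezed; once the lid is on the gasket it rises by about 0.06 N m per 0.1 rad. Snug is 0.2 to 0.3 N m (clamping with 15 to 28 N; anything from 10 to 50 N is right), overtightened is above 0.5 N m.
- nut_a: Steel wing nut on the stud at 45 degrees (between the pot's +x and +y), across from nut_c. Origin: centre of its underside, on the stud's axis; z up. Its x axis runs along the wings, an upright bar 10 mm thick (y), 48 mm long (x), flat over the middle 22 mm, from 15 to 38 mm above the origin, to be pinched from above across its thickness; the collar under it is 29 mm wide, 6 mm high.
- nut_b: Steel wing nut on the stud at 135 degrees (between -x and +y), across from nut_d. Origin: centre of its underside, on the stud's axis; z up. Shape as nut_a. All four: clockwise from above drives a nut down, 15 mm for a full turn (2.39 mm per rad). At the start each hangs 0 to 0.7 mm above the lid. A nut stays where it is left.
- nut_c: Steel wing nut on the stud at 225 degrees (between -x and -y), across from nut_a. Origin: centre of its underside, on the stud's axis; z up. Shape and thread as nut_a and nut_b. All four: the wings flex by 0.25 rad per N m, and when the hand stops turning, the moment it feels drops by 0.05 to 0.1 N m.
- nut_d: Steel wing nut on the stud at 315 degrees (between +x and -y), across from nut_b. Origin: centre of its underside, on the stud's axis; z up. Shape and thread as nut_a and nut_b.
- sanding_block: Bystander: cork sanding block, 60x110x30 mm; leave it alone. Origin: centre of its underside.
- batten: Bystander: wooden offcut, 45x190x19 mm; leave it alone. Origin: centre of its underside.

How it is judged:
By the outcome, as a careful person would: the job done as asked, in the order asked, and still so for the second after the job is handed in, with the robot touching nothing.
It also fails if it takes over 72 s, if anything falls off the work surface, if the arm or the gripper's body presses on something with over 40 N, if the wrist force passes 120 N, or if a joint passes its speed limit or range.

### The arm

A 6-joint arm with a two-finger parallel gripper is mounted at the origin on a cart in front of the work surface, level with it; the furniture and walls round the work are solid. World frame = base frame: x ahead of the robot, y to its left, z up, the work surface at z = 0. Lengths are in m, angles in rad, forces in N, time in s.
With the tool pointing down it reaches from about 0.325 to 0.775 m from the base axis. Payload 9.3 kg.
Tool frame: the origin (TCP) lies midway between the tips of the shut fingers; the grasp point (between the pads) lies tcp_to_grasp behind it (tcp_to_grasp is the distance from the TCP to the grasp point, in m); z points along the fingers, y is the line along which they close (so a half turn about z gives the same grasp; the last joint's range is limited). The gripper opens to 85 mm and grips with 20 to 120 N. Pads are 22 mm wide; open, the fingers measure 114 mm over their backs; the gripper's body (76 mm by 85 mm) begins 54 mm behind the grasp point. The pads swing forward as they close: fully open they stand 13 mm farther back than shut.
Start: joints at [-1.34, 0.259, 0.021, 1.334, 0, 1.418], TCP at [0.206, -0.51, 0.205] pointing down, gripper open.
Joint ranges: [-3.04, 3.04], [-0.91, 1.82], [-1.04, 1.36], [-1.92, 1.95], [-1.52, 1.45], [-3.14, 3.14]. Speed limits (rad/s): [2.22, 2.22, 2.79, 3.14, 3.14, 3.14].

### API

Orientations are given as a 3x3 rotation matrix whose columns are the frame's x, y, z axes.
In Python, from workcell import * gives the robot as it stands.
- The arm moves only by the tool apply_moves, never from a script. Its argument "series" is a list of rows, each a list of 3 entries, a list of its own where there are three numbers: the shift along the tool's x, y, z in fractions of the full range, 1 being 0.4 m, then the turn about the tool's z in a scale on which 1.0 is 120 degrees, then the finger opening in m, from 0 to 0.0854. In form: [[[tx, ty, tz], spin, claw], ...]. A call has 1 to 5 rows; each row is the pose to reach, as a shift and turn from the pose commanded when the call began, along the tool's axes at that moment; what a row does not reach only later rows make up. A row lasts 1/8 s, in which the tool goes at most 62.5 mm and 10.7 degrees, less where a joint would pass 70% of its speed; a pose out of reach is approached as far as the arm can. Shift and turn numbers lie between -1 and 1, and a call with a number outside is refused. A call with a gripper value outside its range is refused whole. The fingers move at their own pace and stop on an object; the grip force is fixed at half the most. Time passes only in rows, so rows that repeat a pose let the fingers close. It gives the time, the measured TCP pose, the force, the opening and the grip force at its end, in the units of the state.
- get_obs(): the state, without advancing time (a new reading comes with each control period).
- grab_frame(name): name is "scene" or "side" or "wrist"; returns a dict with "img" (480x640x3 uint8, red, green, blue), "mtx" (3x3 intrinsics, pixels), "D" ([k1, k2, p1, p2, k3] as OpenCV has them; the pictures are not rectified), "cam_to_world" (4x4, takes a point from camera to world coordinates). Camera axes: x right, y down, z forward; pixel columns grow to the right and rows downward; lengths in m; the calibration is good to about 2 mm. A picture is of the moment at which its call begins. There is no depth.
- job_done(): hands the job in; it is judged then, once.
The state is a dict: "clock": time; "qpos": joint angles; "qvel": joint speeds; "effort": joint torques, N m; "eef_pos": TCP position; "tool_rot": TCP orientation; "contact_force": force on the tool from outside, world axes, zero at the start; "wrist_torque": the same for the moment, N m; "grip_width": finger opening in m; "gripper_force": force on a finger pad.
Only numpy, scipy, OpenCV 4.12 (cv2) and the standard library are available. Lean on these libraries where they do the work, as an engineer would, in place of code of your own. Each camera call takes 0.05 s, during which the arm holds its last target. There are 200 camera calls.

## Working session

There is one attempt and no reset: what is moved stays moved. The work goes in short steps, Python scripts to look and compute and a tool call to move; the robot and the scene stay as the last step left them, time stands still between calls to the robot, and variables do not carry over. Pictures are saved under pics/ and viewed, at most 10 in all, crops included, and the job is handed in when it is done.

Besides the shell and the picture viewer there is one more tool, called as name([rows], argument=value, ...), one row to a line, values as JSON. apply_moves: Moves the arm, as the interface text tells. Its arguments: {"type":"object","properties":{"series":{"type":"array"}},"required":["series"]}

```bash
mkdir -p pics; ls; python3 - <<'E'
from workcell import *
import cv2,numpy as np
o=get_obs()
for k,v in o.items(): print(k,np.round(v,4).tolist())
try: print(tcp_to_grasp)
except Exception as e: print(e)
for n in ("scene","side"):
    f=grab_frame(n); cv2.imwrite(f"pics/{n}0.png",f["img"][:,:,::-1])
    np.savez(f"{n}0.npz",**f)
    print(n,f["mtx"].tolist(),f["D"],np.round(f["cam_to_world"],4).tolist())
E
```

```text
pics
clock 0.0
qpos [-1.3396, 0.2592, 0.0208, 1.3338, -0.0, 1.4182]
qvel [-0.001, -0.0012, -0.0009, -0.0008, -0.0005, 0.0002]
effort [-0.0009, -55.5643, 34.4527, 0.0139, -0.0001, -0.0]
eef_pos [0.2059, -0.5097, 0.2049]
tool_rot [[0.9272, 0.3745, -0.0004], [0.3745, -0.9272, 0.0013], [0.0002, -0.0013, -1.0]]
contact_force [-0.5116, -0.1473, -0.2803]
wrist_torque [-0.0135, 0.0058, 0.0134]
gripper_force 0.0
grip_width 0.0854
0.0187
scene [[528.9580527320616, 0.0, 315.40669089004786], [0.0, 528.9580527320616, 245.82770279824217], [0.0, 0.0, 1.0]] [0.05075667 0.         0.         0.         0.        ] [[0.8727, -0.2267, 0.4323, -0.079], [-0.4882, -0.4142, 0.7682, -1.1003], [0.0049, -0.8815, -0.4721, 0.8016], [0.0, 0.0, 0.0, 1.0]]
side [[436.7013115154664, 0.0, 320.7510839212618], [0.0, 436.7013115154664, 241.69078605230973], [0.0, 0.0, 1.0]] [-0.03545481  0.          0.          0.          0.        ] [[-0.9947, -0.0372, 0.0961, 0.454], [-0.103, 0.358, -0.928, 1.0825], [0.0002, -0.933, -0.3599, 0.5358], [0.0, 0.0, 0.0, 1.0]]
```

View pics/scene0.png

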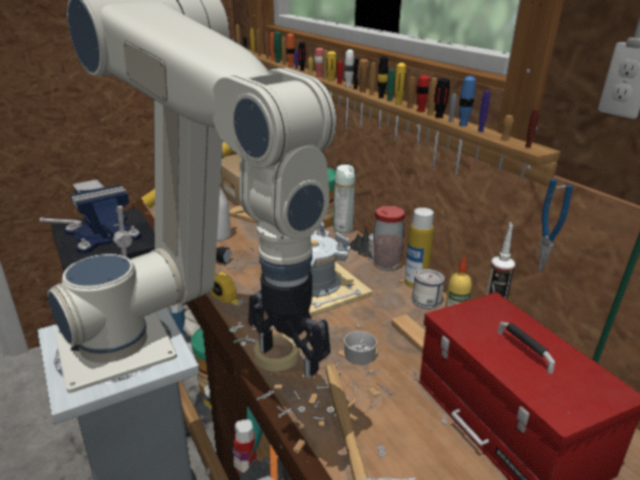

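View pics/side0.png

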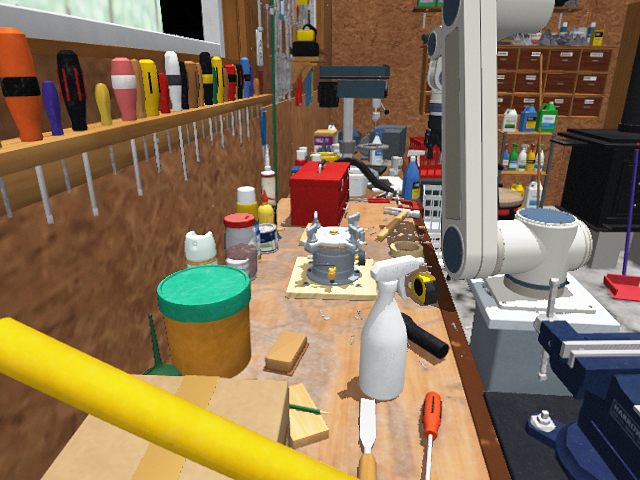

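The side view shows the pot near (333,255), on its board (corners about (288,298), (376,298)), with the cock facing the camera. The scene view shows it hidden behind the gripper at (320,260). I'll enlarge the crop.

```bash
cat > h.py <<'E'
from workcell import *
import cv2,numpy as np
def ray(f,uv):
    p=cv2.undistortPoints(np.array([[uv]],float),f["mtx"],f["D"])[0,0]
    T=f["cam_to_world"]; return T[:3,3],T[:3,:3]@np.array([p[0],p[1],1])
def onz(f,uv,z):
    c,d=ray(f,uv); return c+d*(z-c[2])/d[2]
def proj(f,P):
    T=np.linalg.inv(f["cam_to_world"]); r,_=cv2.Rodrigues(T[:3,:3])
    return cv2.projectPoints(np.array(P,float).reshape(-1,3),r,T[:3,3],f["mtx"],np.array(f["D"]))[0][:,0]
E
python3 - <<'E'
from h import *
f=np.load("side0.npz")
im=f["img"][205:305,280:390,::-1]
cv2.imwrite("pics/side0c.png",cv2.resize(im,None,fx=6,fy=6,interpolation=cv2.INTER_CUBIC)[:600])
for uv in [(288,298),(376,298),(333,283)]: print(onz(f,uv,0.0))
E
```

```text
[0.63908629 0.10741062 0.        ]
[0.41526843 0.08426497 0.        ]
[0.53127365 0.0100779  0.        ]
```

View pics/side0c.png

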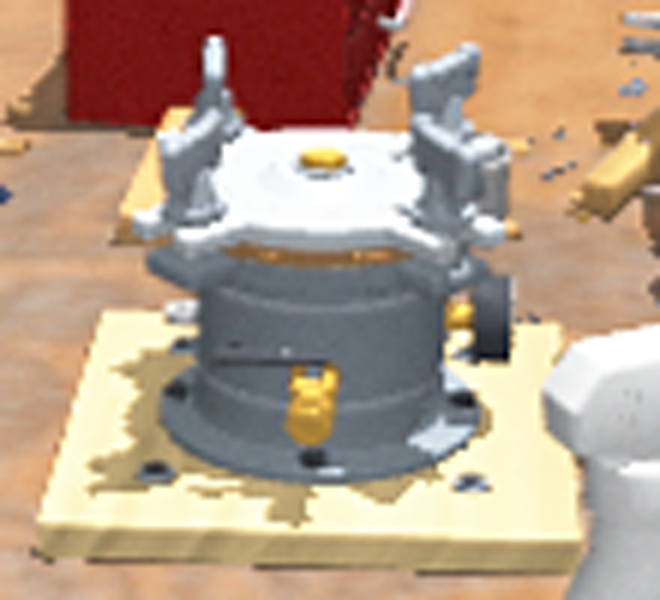

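The crop shows the board corners: near bottom at (286.3,297.8) and (376.7,300), far top at (298,256.8) and (373.3,258.8). The gauge is at right (world -x), so pot yaw is roughly 0. Nut_a is at left front, nut_b at right front.

```bash
python3 - <<'E'
from h import *
f=np.load("side0.npz")
P=[onz(f,(286.3,297.8),0),onz(f,(376.7,300),0),onz(f,(298,256.8),.018),onz(f,(373.3,258.8),.018)]
print(np.round(P,4))
nl,nr,fl,fr=P
c=sum(P)/4; print(c, np.degrees(np.arctan2(*(nl-nr)[1::-1])),np.degrees(np.arctan2(*(fl-fr)[1::-1])), np.linalg.norm(nl-nr),np.linalg.norm(fl-fr))
print("bottle",onz(f,(382,393),0), "cap z at that y", )
w=grab_frame("wrist"); R=np.array(get_obs()["tool_rot"]);T=w["cam_to_world"]
print("cam in tool", R.T@(T[:3,3]-get_obs()["eef_pos"]), R.T@T[:3,:3])
E
```

```text
[[ 0.6436  0.1068  0.    ]
 [ 0.4136  0.0947  0.    ]
 [ 0.6476 -0.1193  0.018 ]
 [ 0.4212 -0.1275  0.018 ]]
[ 0.53149051 -0.01130676  0.009     ] 3.0091981039152276 2.0623902794138167 0.23026576759555448 0.22655032181283094
bottle [0.40932197 0.44252294 0.        ] cap z at that y
cam in tool [ 0.07589227  0.00022741 -0.16903251] [[ 2.76173834e-04 -9.53866828e-01 -3.00229909e-01]
 [ 9.99999814e-01  1.00347773e-04  6.01057274e-04]
 [-5.43201193e-04 -3.00230019e-01  9.53866679e-01]]
```

```bash
cat >> h.py <<'E'
def rel(start,goal):
    """start/goal = x,y,z,phi(deg) -> tool-frame shift (m), spin (deg)"""
    s=np.array(start,float);g=np.array(goal,float);p=np.radians(s[3]);d=g[:3]-s[:3]
    c,n=np.cos(p),np.sin(p)
    return np.round([d[0]*c+d[1]*n,d[0]*n-d[1]*c,-d[2]],4).tolist(),round(-(g[3]-s[3]),1)
def cur():
    o=get_obs();R=np.array(o["tool_rot"]);return [*o["eef_pos"],np.degrees(np.arctan2(R[1,0],R[0,0]))]
E
python3 - <<'E'
from h import *
s=cur();print(s)
g=[.30,-.26,.35,75];print(rel(s,g));g2=[.495,-.011,.38,127];print(rel(g,g2));g3=[.495,-.011,.38,180];print(rel(g2,g3))
E
```

```text
[np.float64(0.2058830051249592), np.float64(-0.5097631911114572), np.float64(0.2050226642693234), np.float64(21.990252043364983)]
([0.1808, -0.1964, -0.145], np.float64(-53.0))
([0.291, 0.1239, -0.03], np.float64(-52.0))
([0.0, 0.0, -0.0], np.float64(-53.0))
```

The rows are not in the units I measure in: shifts go in shares of 0.4 m and turns go in shares of 120 degrees. I convert before sending: -0.196 m / 0.4 = -0.49, -0.145 m / 0.4 = -0.3625, -53 degrees / 120 = -0.4417.

apply_moves([
  [[0.4525,-0.49,-0.3625],-0.4417,0.03],
  [[0.4525,-0.49,-0.3625],-0.4417,0.03],
  [[0.4525,-0.49,-0.3625],-0.4417,0.03],
  [[0.4525,-0.49,-0.3625],-0.4417,0.03],
  [[0.4525,-0.49,-0.3625],-0.4417,0.03],
])

```text
clock: 0.78
eef_pos: [0.3006, -0.2585, 0.3517]
tool_rot: [[0.253, 0.967, 0.001], [0.967, -0.253, -0.001], [-0.0, 0.001, -1.0]]
contact_force: [1.1, 0.0, -0.9]
grip_width: 0.0297
gripper_force: 0.0
```

Converted, 0.291 m / 0.4 = 0.7275, 0.124 m / 0.4 = 0.31, -52 degrees / 120 = -0.4333.

apply_moves([
  [[0.7275,0.31,-0.075],-0.4333,0.03],
  [[0.7275,0.31,-0.075],-0.4333,0.03],
  [[0.7275,0.31,-0.075],-0.4333,0.03],
  [[0.7275,0.31,-0.075],-0.4333,0.03],
  [[0.7275,0.31,-0.075],-0.4333,0.03],
])

```text
clock: 1.4
eef_pos: [0.4932, -0.0136, 0.3801]
tool_rot: [[-0.606, 0.795, 0.0], [0.795, 0.606, -0.0], [-0.0, 0.0, -1.0]]
contact_force: [0.3, -1.1, -0.4]
grip_width: 0.03
gripper_force: 0.0
```

```bash
python3 - <<'E'
from h import *
f=grab_frame("wrist");np.savez("w1.npz",**f);print(cur())
c=np.array([.5315,-.011]);
P=[[*(c+.075*np.array([np.cos(a),np.sin(a)])),.161] for a in np.radians(np.array([45,135,225,315])+2.5)]
uv=proj(f,P+[[*c,.13]]);print(np.round(uv))
im=f["img"][:,:,::-1]
cv2.imwrite("pics/w1.png",im)
E
```

```text
[np.float64(0.4963279715792079), np.float64(-0.00871738972136933), np.float64(0.3793709155085182), np.float64(127.94381839638702)]
[[414. 209.]
 [340. 156.]
 [288. 231.]
 [359. 278.]
 [348. 214.]]
```

View pics/w1.png

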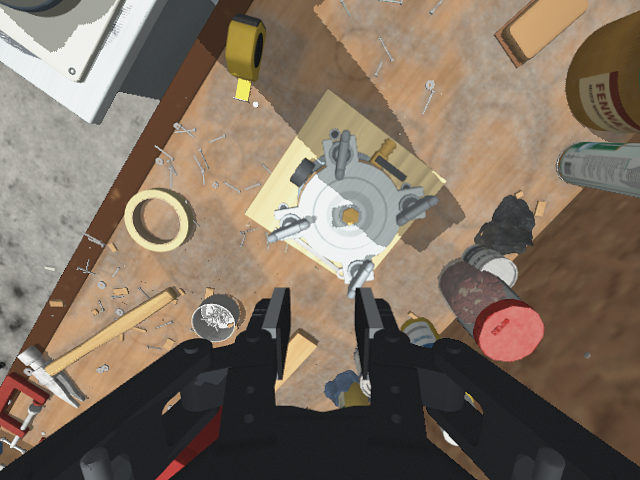

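The wrist view shows all four nuts: a (415,209), b (342,155), c (290,230) and d (360,277), with the gauge at (302,172) and the cock at (388,150). I'll enlarge it.

```bash
python3 - <<'E'
from h import *
f=np.load("w1.npz")
im=f["img"][:,:,::-1]
T=[]
for (u,v) in [(415,208),(342,155),(290,229),(360,275)]:
    T.append(cv2.resize(im[v-32:v+33,u-42:u+43],None,fx=4.6,fy=4.6,interpolation=cv2.INTER_CUBIC))
cv2.imwrite("pics/w1c.png",np.vstack([np.hstack(T[:2]),np.hstack(T[2:])]))
print(T[0].shape)
E
```

```text
(299, 391, 3)
```

View pics/w1c.png

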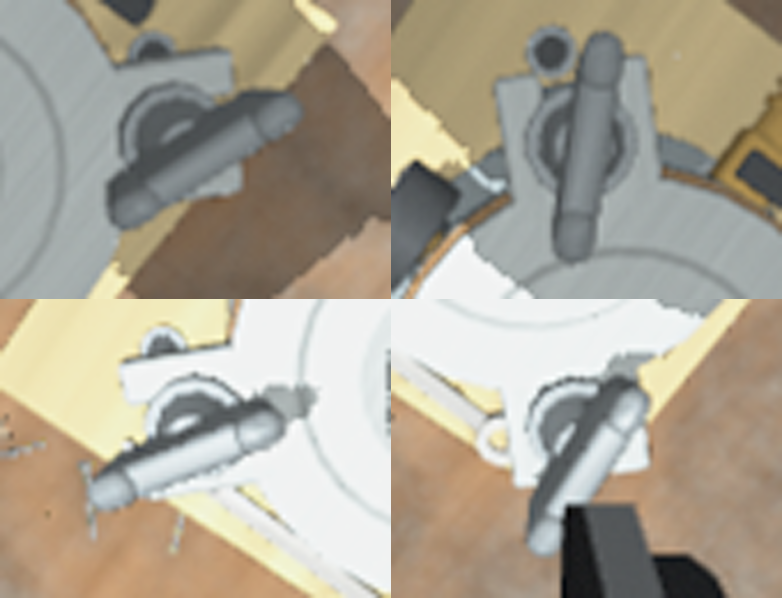

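Reading the ridge ends in the tiles: a (130,205)-(280,115), b (603,55)-(572,240), c (108,490)-(265,425), d (545,535)-(632,402).

```bash
python3 - <<'E'
from h import *
f=np.load("w1.npz")
E={'a':((130,205),(280,115),415,208,0,0),'b':((603,55),(572,240),342,155,391,0),'c':((108,490),(265,425),290,229,0,299),'d':((545,535),(632,402),360,275,391,299)}
M=[]
for k,(p,q,u,v,ox,oy) in E.items():
    W=[onz(f,(u-42+(x-ox+.5)/4.6-.5,v-32+(y-oy+.5)/4.6-.5),.173) for x,y in(p,q)]
    m=(W[0]+W[1])/2;d=W[1]-W[0];M.append(m[:2]);print(k,np.round(m[:2],4),np.linalg.norm(d),np.degrees(np.arctan2(d[1],d[0]))%180)
M=np.array(M);c=M.mean(0)
N=.075*np.array([[np.cos(a),np.sin(a)] for a in np.radians([45,135,225,315])])
D=M-c;y=np.arctan2((N[:,0]*D[:,1]-N[:,1]*D[:,0]).sum(),(N*D).sum())
R=np.array([[np.cos(y),-np.sin(y)],[np.sin(y),np.cos(y)]])
F=c+N@R.T
print(c,np.degrees(y));print(np.round(F,4),np.round((M-F)*1e3,1));print(cur())
E
```

```text
a [0.582  0.0456] 0.04189767209855238 70.15464313109152
b [0.4766 0.0421] 0.04282158010786521 118.54165802485716
c [ 0.4799 -0.063 ] 0.04341185633727891 60.37044262377147
d [ 0.585  -0.0595] 0.0437443684417795 97.80754749148328
[ 0.53086028 -0.00872538] 1.8082044010394367
[[ 0.5822  0.046 ]
 [ 0.4762  0.0426]
 [ 0.4795 -0.0634]
 [ 0.5855 -0.0601]] [[-0.2 -0.3]
 [ 0.4 -0.5]
 [ 0.4  0.4]
 [-0.6  0.5]]
[np.float64(0.4963279715792079), np.float64(-0.00871738972136933), np.float64(0.3793709155085182), np.float64(127.94381839638702)]
```

```bash
cat >> h.py <<'E'
NUT={'a':(.5822,.0460),'b':(.4762,.0426),'c':(.4795,-.0634),'d':(.5855,-.0601)}
PSI={'a':250.2,'b':298.5,'c':240.4,'d':277.8}
E
python3 - <<'E'
from h import *
s=cur();x,y=NUT['a']
a=[.53,.01,.30,181];b=[.57,.035,.23,234];c=[x,y,.19,250.2]
for p,q in((s,a),(a,b),(b,c)): print(rel(p,q))
E
```

```text
([-0.0059, 0.0381, 0.0794], np.float64(-53.1))
([-0.0404, 0.0243, 0.07], np.float64(-53.0))
([-0.0161, -0.0034, 0.04], np.float64(-16.2))
```

Converted, 0.079 m / 0.4 = 0.1975, 0.038 m / 0.4 = 0.095, -53 degrees / 120 = -0.4417.

apply_moves([
  [[-0.015,0.095,0.1975],-0.4417,0.03],
  [[-0.015,0.095,0.1975],-0.4417,0.03],
  [[-0.015,0.095,0.1975],-0.4417,0.03],
  [[-0.015,0.095,0.1975],-0.4417,0.03],
  [[-0.015,0.095,0.1975],-0.4417,0.03],
])

```text
clock: 2.08
eef_pos: [0.5261, 0.0025, 0.3006]
tool_rot: [[-1.0, -0.006, -0.001], [-0.006, 1.0, 0.0], [0.001, 0.0, -1.0]]
contact_force: [0.1, -0.1, 0.2]
grip_width: 0.0298
gripper_force: 0.0
```

Converted, 0.07 m / 0.4 = 0.175, -0.04 m / 0.4 = -0.1, -53 degrees / 120 = -0.4417.

apply_moves([
  [[-0.1,0.06,0.175],-0.4417,0.03],
  [[-0.1,0.06,0.175],-0.4417,0.03],
  [[-0.1,0.06,0.175],-0.4417,0.03],
  [[-0.1,0.06,0.175],-0.4417,0.03],
  [[-0.1,0.06,0.175],-0.4417,0.03],
])

```text
clock: 2.7
eef_pos: [0.5661, 0.0264, 0.2306]
tool_rot: [[-0.597, -0.802, -0.001], [-0.802, 0.597, 0.0], [0.0, 0.001, -1.0]]
contact_force: [-0.3, 0.0, -0.6]
grip_width: 0.0298
gripper_force: 0.0
```

Converted, 0.038 m / 0.4 = 0.095, -0.016 m / 0.4 = -0.04, -16 degrees / 120 = -0.1333.

apply_moves([
  [[-0.04,-0.0088,0.095],-0.1333,0.03],
  [[-0.04,-0.0088,0.095],-0.1333,0.03],
  [[-0.04,-0.0088,0.095],-0.1333,0.03],
])

```text
clock: 3.08
eef_pos: [0.5785, 0.0371, 0.1925]
tool_rot: [[-0.359, -0.933, -0.001], [-0.933, 0.359, 0.0], [0.0, 0.001, -1.0]]
contact_force: [-0.7, -0.1, 0.3]
grip_width: 0.03
gripper_force: 0.0
```

```bash
python3 - <<'E'
from h import *
f=grab_frame("wrist");np.savez("w2.npz",**f)
s=cur();print(s,get_obs()["wrist_torque"],get_obs()["clock"]);print(rel(s,[*NUT['a'],.144,250.2]))
cv2.imwrite("pics/w2.png",f["img"][:,:,::-1])
E
```

```text
[np.float64(0.5787022431899596), np.float64(0.03705907415340218), np.float64(0.19293876787417188), np.float64(-111.13743543002431)] [-0.02104903 -0.01195246  0.01681772] 3.125
([-0.0096, -0.0, 0.0489], np.float64(-361.3))
```

View pics/w2.png

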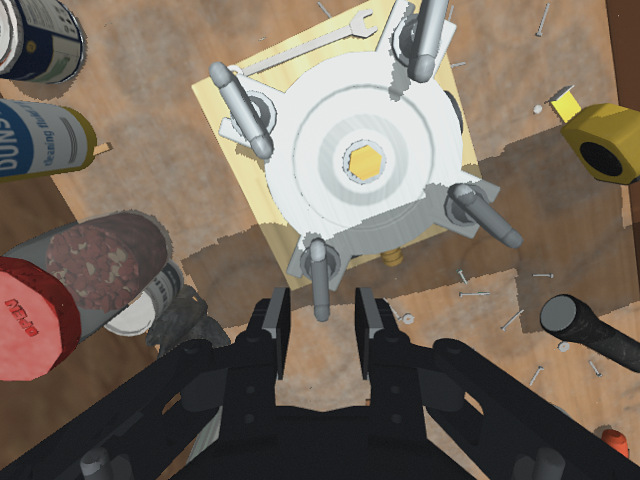

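In this view nut a's wing, (318,243)-(322,316), lies between the open fingers. Nut b is at (460,190)-(517,243) and d at (220,68)-(265,150).

```bash
python3 - <<'E'
from h import *
f=np.load("w2.npz")
for k,p,q in(('a',(318,243),(322,316)),('b',(460,190),(517,243)),('d',(220,68),(265,150))):
    W=[onz(f,x,.173) for x in(p,q)];d=W[1]-W[0];print(k,(W[0]+W[1])[:2]/2,np.degrees(np.arctan2(d[1],d[0]))%180,np.linalg.norm(d))
T=f["cam_to_world"];print(cur())
E
```

```text
a [0.58217362 0.04409427] 71.73806425124701 0.04818428591237905
b [0.47719115 0.0420475 ] 119.3133911408068 0.04887904215223259
d [ 0.58471751 -0.06077056] 96.32211615859593 0.04547865856709107
[np.float64(0.5787022431899596), np.float64(0.03705907415340218), np.float64(0.19293876787417188), np.float64(-111.13743543002431)]
```

Converted, 0.049 m / 0.4 = 0.1225, -0.009 m / 0.4 = -0.0225, -2 degrees / 120 = -0.0167.

apply_moves([
  [[-0.0225,0,0.0125],-0.0167,0.03],
  [[-0.0225,0,0.1225],-0.0167,0.03],
  [[-0.0225,0,0.1225],-0.0167,0.03],
  [[-0.0225,0,0.1225],-0.0167,0.0],
  [[-0.0225,0,0.1225],-0.0167,0.0],
])

```text
clock: 3.75
eef_pos: [0.5832, 0.0454, 0.1456]
tool_rot: [[-0.326, -0.945, 0.003], [-0.945, 0.326, -0.0], [-0.001, -0.003, -1.0]]
contact_force: [3.7, -1.1, -0.5]
grip_width: 0.0059
gripper_force: 58.7
```

apply_moves([
  [[0,0,0],0,0.0],
])

```text
clock: 3.88
eef_pos: [0.5831, 0.0454, 0.1454]
tool_rot: [[-0.326, -0.945, 0.003], [-0.945, 0.326, -0.0], [-0.001, -0.003, -1.0]]
contact_force: [4.2, 0.0, 2.1]
grip_width: 0.0061
gripper_force: 59.3
```

```bash
python3 - <<'E'
from h import *
o=get_obs();print(cur(),o["contact_force"],o["wrist_torque"],o["grip_width"],o["gripper_force"],o["clock"])
E
```

```text
[np.float64(0.5831020265601649), np.float64(0.04537138989577776), np.float64(0.1454249529848639), np.float64(-109.01934964587952)] [4.22734142e+00 8.27057520e-04 2.09952844e+00] [-0.12525302 -0.70161348  0.04580442] 0.006077165144042837 59.273082576692104 3.875
```

Converted, 0.0011 m / 0.4 = 0.0028, 0.0008 m / 0.4 = 0.002, 26 degrees / 120 = 0.2167.

apply_moves([
  [[0,0,0.001],0.075,0.0],
  [[0,0,0.002],0.15,0.0],
  [[0,0,0.0028],0.2167,0.0],
])

```text
clock: 4.25
eef_pos: [0.5829, 0.0455, 0.1443]
tool_rot: [[-0.711, -0.704, 0.003], [-0.704, 0.711, 0.0], [-0.002, -0.002, -1.0]]
contact_force: [2.9, -0.0, 4.2]
grip_width: 0.006
gripper_force: 59.7
```

```bash
cat >> h.py <<'E'
def st():
    o=get_obs();c=cur();c[3]%=360
    print("t",o["clock"],"p",np.round(c[:3],4),"phi",round(c[3],1),"F",np.round(o["contact_force"],1),"M",np.round(o["wrist_torque"],3),"w",round(o["grip_width"],4),"g",round(o["gripper_force"]),"v6",round(o["qvel"][5],2))
    return c
E
python3 - <<'E'
from h import *
s=st()
for n in 'abcd': print(n,rel([.583,.0455,.144,s[3]],[*NUT[n],.144,PSI[n]]))
E
```

```text
t 4.25 p [0.5829 0.0455 0.1443] phi 224.7 F [ 2.9 -0.   4.2] M [ 0.014 -0.5    0.073] w 0.006 g 60 v6 1.1
a ([0.0002, 0.0009, -0.0], np.float64(-25.5))
b ([0.0779, 0.0731, -0.0], np.float64(-73.8))
c ([0.1502, -0.0046, -0.0], np.float64(-15.7))
d ([0.0725, -0.0768, -0.0], np.float64(-53.1))
```

Converted, 0.149 m / 0.4 = 0.3725, -0.038 m / 0.4 = -0.095, -15.5 degrees / 120 = -0.1292.

apply_moves([
  [[0,0,0],0,0.03],
  [[0,0,-0.095],0,0.03],
  [[0.15,-0.005,-0.095],-0.05,0.03],
  [[0.3,-0.01,-0.095],-0.1,0.03],
  [[0.3725,-0.0125,-0.095],-0.1292,0.03],
])

```text
clock: 4.88
eef_pos: [0.4778, -0.0645, 0.1811]
tool_rot: [[-0.488, -0.873, -0.001], [-0.873, 0.488, -0.0], [0.0, 0.001, -1.0]]
contact_force: [0.2, -0.3, 0.2]
grip_width: 0.0299
gripper_force: 0.0
```

apply_moves([
  [[0,0,0],0,0.03],
])

```text
clock: 5.0
eef_pos: [0.4786, -0.0644, 0.1814]
tool_rot: [[-0.492, -0.871, -0.0], [-0.871, 0.492, -0.0], [0.0, 0.0, -1.0]]
contact_force: [-0.4, -0.3, 0.8]
grip_width: 0.0299
gripper_force: 0.0
```

```bash
python3 - <<'E'
from h import *
s=st();print(rel(s,[*NUT['c'],.144,PSI['c']]))
f=grab_frame("wrist");np.savez("w3.npz",**f);cv2.imwrite("pics/w3.png",f["img"][:,:,::-1]);st()
E
```

```text
t 5.0 p [ 0.4786 -0.0644  0.1814] phi 240.6 F [-0.4 -0.3  0.8] M [ 0.002 -0.015  0.011] w 0.0299 g 0 v6 0.07
([-0.0013, -0.0003, 0.0374], np.float64(0.2))
t 5.05 p [ 0.4795 -0.0638  0.1813] phi 240.5 F [ 0.5 -0.2 -0.1] M [ 0.035  0.006 -0.052] w 0.0302 g 0 v6 0.03
```

View pics/w3.png

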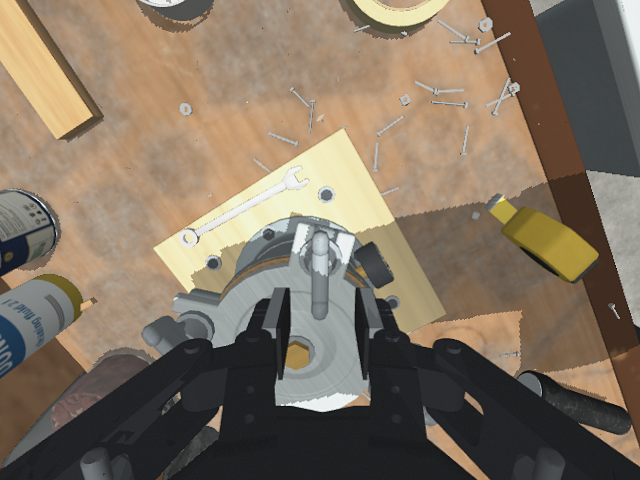

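The wing of nut c is centred between the fingers, at (320,240)-(319,312).

Converted, 0.037 m / 0.4 = 0.0925.

apply_moves([
  [[0,0,0.0925],0,0.03],
  [[0,0,0.0925],0,0.03],
  [[0,0,0.0925],0,0.0],
  [[0,0,0.0925],0,0.0],
  [[0,0,0.0925],0,0.0],
])

```text
clock: 5.68
eef_pos: [0.4809, -0.0632, 0.1448]
tool_rot: [[-0.492, -0.87, 0.002], [-0.87, 0.492, -0.0], [-0.001, -0.002, -1.0]]
contact_force: [1.1, 2.0, 2.8]
grip_width: 0.0066
gripper_force: 59.0
```

```bash
python3 -c "
from h import *
st()"
```

```text
t 5.675 p [ 0.4809 -0.0632  0.1448] phi 240.5 F [1.1 2.  2.8] M [ 0.247 -0.356 -0.004] w 0.0066 g 59 v6 -0.0
```

Converted, 0.0011 m / 0.4 = 0.0028, 0.0008 m / 0.4 = 0.002, 26 degrees / 120 = 0.2167.

apply_moves([
  [[0,0,0.001],0.075,0.0],
  [[0,0,0.002],0.15,0.0],
  [[0,0,0.0028],0.2167,0.0],
])

```text
clock: 6.05
eef_pos: [0.4809, -0.0633, 0.1438]
tool_rot: [[-0.827, -0.563, 0.002], [-0.563, 0.827, -0.0], [-0.002, -0.001, -1.0]]
contact_force: [2.4, 1.5, 4.1]
grip_width: 0.0065
gripper_force: 59.2
```

```bash
python3 -c "
from h import *
st()"
```

```text
t 6.05 p [ 0.4809 -0.0633  0.1438] phi 214.2 F [2.4 1.5 4.1] M [ 0.277 -0.395 -0.006] w 0.0065 g 59 v6 1.1
```

```bash
cat >> h.py <<'E'
NUT={'a':(.5837,.0455),'b':(.4776,.0428),'c':(.4810,-.0632),'d':(.5869,-.0599)}
def plan(cmd,seq,turn):
    """cmd x,y,phi; seq of (nut,phi)"""
    for n,p in seq:
        s,w=rel([cmd[0],cmd[1],0,cmd[2]],[*NUT[n],0,p]);print(n,s[:2],w);cmd=[*NUT[n],p-turn]
_st=st
def st():
    print("e6",round(get_obs()["effort"][5],3),end=" ");return _st()
E
python3 -c "
from h import *
st()
plan([.4803,-.0634,214.4],[('d',277.8),('b',298.5),('a',225),('c',214.4),('d',251.8),('b',272.5),('a',199),('c',188.4),('d',225.8),('b',246.5),('a',173),('c',162.4),('d',199.8),('b',220.5)],26)"
```

```text
e6 -1.681 t 6.05 p [ 0.4809 -0.0633  0.1438] phi 214.2 F [2.4 1.5 4.1] M [ 0.277 -0.395 -0.006] w 0.0065 g 59 v6 1.1
d [-0.0899, -0.0573] -63.4
b [-0.0634, 0.1359] -46.7
a [0.0019, -0.1061] 47.5
c [0.1325, -0.0693] -15.4
d [-0.1052, -0.0122] -63.4
b [0.0026, 0.15] -46.7
a [-0.0448, -0.0962] 47.5
c [0.0887, -0.1204] -15.4
d [-0.0999, 0.0352] -63.4
b [0.068, 0.1337] -46.7
a [-0.0824, -0.0669] 47.5
c [0.0269, -0.1471] -15.4
d [-0.0744, 0.0754] -63.4
b [0.1198, 0.0903] -46.7
```

Converted, -0.09 m / 0.4 = -0.225, -0.0573 m / 0.4 = -0.1433, -31.5 degrees / 120 = -0.2625.

apply_moves([
  [[0,0,0],0,0.03],
  [[0,0,-0.095],0,0.03],
  [[-0.1125,-0.0713,-0.095],-0.0875,0.03],
  [[-0.225,-0.1433,-0.095],-0.175,0.03],
  [[-0.225,-0.1433,-0.095],-0.2625,0.03],
])

```text
clock: 6.68
eef_pos: [0.5891, -0.0597, 0.1791]
tool_rot: [[-0.397, -0.918, -0.002], [-0.918, 0.397, 0.0], [0.0, 0.002, -1.0]]
contact_force: [-1.2, 0.5, 0.2]
grip_width: 0.0302
gripper_force: 0.0
```

Converted, -32 degrees / 120 = -0.2667.

apply_moves([
  [[0,0,0],-0.0875,0.03],
  [[0,0,0],-0.175,0.03],
  [[0,0,0],-0.2667,0.03],
  [[0,0,0],-0.2667,0.03],
])

```text
clock: 7.18
eef_pos: [0.5865, -0.0597, 0.1807]
tool_rot: [[0.141, -0.99, -0.001], [-0.99, -0.141, -0.0], [-0.0, 0.001, -1.0]]
contact_force: [0.0, -0.0, 0.4]
grip_width: 0.0298
gripper_force: 0.0
```

```bash
python3 -c "
from h import *
st()"
```

```text
e6 -1.572 t 7.175 p [ 0.5865 -0.0597  0.1807] phi 278.1 F [ 0.  -0.   0.4] M [ 0.048  0.001 -0.027] w 0.0298 g 0 v6 0.08
```

Converted, 0.038 m / 0.4 = 0.095.

apply_moves([
  [[0,0,0.095],0,0.03],
  [[0,0,0.095],0,0.03],
  [[0,0,0.095],0,0.0],
  [[0,0,0.095],0,0.0],
  [[0,0,0.095],0,0.0],
])

```text
clock: 7.8
eef_pos: [0.5871, -0.0598, 0.1439]
tool_rot: [[0.139, -0.99, 0.002], [-0.99, -0.139, -0.001], [0.001, -0.001, -1.0]]
contact_force: [-2.2, -0.3, 4.5]
grip_width: 0.0068
gripper_force: 59.1
```

```bash
python3 -c "
from h import *
st()"
```

```text
e6 -0.007 t 7.8 p [ 0.5871 -0.0598  0.1439] phi 278.0 F [-2.2 -0.3  4.5] M [0.03  0.273 0.043] w 0.0068 g 59 v6 -0.0
```

Converted, 0.0011 m / 0.4 = 0.0028, 0.0008 m / 0.4 = 0.002, 26 degrees / 120 = 0.2167.

apply_moves([
  [[0,0,0.001],0.075,0.0],
  [[0,0,0.002],0.15,0.0],
  [[0,0,0.0028],0.2167,0.0],
])

```text
clock: 8.18
eef_pos: [0.5872, -0.0598, 0.1429]
tool_rot: [[-0.314, -0.949, 0.002], [-0.949, 0.314, -0.001], [-0.0, -0.002, -1.0]]
contact_force: [-1.6, 0.2, 4.9]
grip_width: 0.0067
gripper_force: 59.3
```

```bash
python3 -c "
from h import *
st()"
```

```text
e6 -1.688 t 8.175 p [ 0.5872 -0.0598  0.1429] phi 251.7 F [-1.6  0.2  4.9] M [-0.065  0.24   0.001] w 0.0067 g 59 v6 1.1
```

Converted, 0.136 m / 0.4 = 0.34, 0.092 m / 0.4 = 0.23, -31.5 degrees / 120 = -0.2625.

apply_moves([
  [[0,0,0],0,0.03],
  [[0,0,-0.0975],0,0.03],
  [[-0.0538,0.115,-0.0975],-0.0875,0.03],
  [[-0.1075,0.23,-0.0975],-0.175,0.03],
  [[-0.1588,0.34,-0.0975],-0.2625,0.03],
])

```text
clock: 8.8
eef_pos: [0.4759, 0.0437, 0.1808]
tool_rot: [[0.242, -0.97, 0.0], [-0.97, -0.242, 0.0], [-0.0, -0.0, -1.0]]
contact_force: [0.3, 1.1, -0.1]
grip_width: 0.0297
gripper_force: 0.0
```

Converted, -15 degrees / 120 = -0.125.

apply_moves([
  [[0,0,0],-0.0833,0.03],
  [[0,0,0],-0.125,0.03],
  [[0,0,0],-0.125,0.03],
])

```text
clock: 9.18
eef_pos: [0.4771, 0.0429, 0.1809]
tool_rot: [[0.479, -0.878, 0.0], [-0.878, -0.479, 0.0], [0.0, -0.0, -1.0]]
contact_force: [0.4, 0.6, 0.1]
grip_width: 0.0298
gripper_force: 0.0
```

```bash
python3 -c "
from h import *
st()"
```

```text
e6 -0.797 t 9.175 p [0.4771 0.0429 0.1809] phi 298.6 F [0.4 0.6 0.1] M [-0.029 -0.039 -0.041] w 0.0298 g 0 v6 0.06
```

Converted, 0.0385 m / 0.4 = 0.0963.

apply_moves([
  [[0,0,0.0963],0,0.03],
  [[0,0,0.0963],0,0.03],
  [[0,0,0.0963],0,0.0],
  [[0,0,0.0963],0,0.0],
  [[0,0,0.0963],0,0.0],
])

```text
clock: 9.8
eef_pos: [0.4776, 0.0428, 0.1432]
tool_rot: [[0.477, -0.879, 0.002], [-0.879, -0.477, -0.0], [0.001, -0.002, -1.0]]
contact_force: [0.1, -0.5, 3.3]
grip_width: 0.0072
gripper_force: 59.1
```

```bash
python3 -c "
from h import *
st()"
```

```text
e6 0.023 t 9.8 p [0.4776 0.0428 0.1432] phi 298.5 F [ 0.1 -0.5  3.3] M [0.005 0.04  0.061] w 0.0072 g 59 v6 0.0
```

Converted, 0.0011 m / 0.4 = 0.0028, 0.0008 m / 0.4 = 0.002, 26 degrees / 120 = 0.2167.

apply_moves([
  [[0,0,0.001],0.075,0.0],
  [[0,0,0.002],0.15,0.0],
  [[0,0,0.0028],0.2167,0.0],
])

```text
clock: 10.18
eef_pos: [0.4777, 0.0428, 0.1421]
tool_rot: [[0.039, -0.999, 0.002], [-0.999, -0.039, -0.0], [0.0, -0.002, -1.0]]
contact_force: [-0.4, -0.6, 5.1]
grip_width: 0.007
gripper_force: 59.2
```

```bash
python3 -c "
from h import *
st()"
```

```text
e6 -1.686 t 10.175 p [0.4777 0.0428 0.1421] phi 272.2 F [-0.4 -0.6  5.1] M [0.007 0.054 0.067] w 0.007 g 59 v6 1.1
```

Converted, -0.106 m / 0.4 = -0.265, -0.039 m / 0.4 = -0.0975, 31.5 degrees / 120 = 0.2625.

apply_moves([
  [[0,0,0],0,0.03],
  [[0,0,-0.0975],0,0.03],
  [[0.0025,-0.1325,-0.0975],0.0875,0.03],
  [[0.005,-0.265,-0.0975],0.175,0.03],
  [[0.005,-0.265,-0.0975],0.2625,0.03],
])

```text
clock: 10.8
eef_pos: [0.5856, 0.0452, 0.1785]
tool_rot: [[-0.487, -0.873, -0.001], [-0.873, 0.487, 0.0], [0.001, 0.001, -1.0]]
contact_force: [-0.7, 0.1, -0.0]
grip_width: 0.0299
gripper_force: 0.0
```

Converted, 16 degrees / 120 = 0.1333.

apply_moves([
  [[0,0,0],0.0833,0.03],
  [[0,0,0],0.1333,0.03],
  [[0,0,0],0.1333,0.03],
])

```text
clock: 11.18
eef_pos: [0.5829, 0.0454, 0.18]
tool_rot: [[-0.705, -0.709, -0.0], [-0.709, 0.705, 0.0], [0.0, 0.0, -1.0]]
contact_force: [-0.8, -0.2, -0.1]
grip_width: 0.03
gripper_force: 0.0
```

```bash
python3 -c "
from h import *
st()"
```

```text
e6 0.893 t 11.175 p [0.5829 0.0454 0.18  ] phi 225.2 F [-0.8 -0.2 -0.1] M [-0.006  0.002 -0.038] w 0.03 g 0 v6 -0.05
```

Converted, 0.0375 m / 0.4 = 0.0938.

apply_moves([
  [[0,0,0.0938],0,0.03],
  [[0,0,0.0938],0,0.03],
  [[0,0,0.0938],0,0.0],
  [[0,0,0.0938],0,0.0],
  [[0,0,0.0938],0,0.0],
])

```text
clock: 11.8
eef_pos: [0.5834, 0.0455, 0.1437]
tool_rot: [[-0.707, -0.707, 0.002], [-0.707, 0.707, -0.0], [-0.001, -0.001, -1.0]]
contact_force: [-1.5, 0.5, 6.3]
grip_width: 0.0062
gripper_force: 59.2
```

```bash
python3 -c "
from h import *
st()"
```

```text
e6 0.013 t 11.8 p [0.5834 0.0455 0.1437] phi 225.0 F [-1.5  0.5  6.3] M [ 0.187  0.333 -0.02 ] w 0.0062 g 59 v6 0.0
```

Converted, 0.0011 m / 0.4 = 0.0028, 0.0008 m / 0.4 = 0.002, 26 degrees / 120 = 0.2167.

apply_moves([
  [[0,0,0.001],0.075,0.0],
  [[0,0,0.002],0.15,0.0],
  [[0,0,0.0028],0.2167,0.0],
])

```text
clock: 12.18
eef_pos: [0.5833, 0.0456, 0.1427]
tool_rot: [[-0.947, -0.321, 0.002], [-0.321, 0.947, 0.0], [-0.002, -0.0, -1.0]]
contact_force: [-2.1, 1.5, 5.7]
grip_width: 0.0068
gripper_force: 59.5
```

```bash
python3 -c "
from h import *
st()"
```

```text
e6 -1.671 t 12.175 p [0.5833 0.0456 0.1427] phi 198.7 F [-2.1  1.5  5.7] M [0.307 0.501 0.047] w 0.0068 g 60 v6 1.1
```

Converted, 0.1325 m / 0.4 = 0.3313, 0.104 m / 0.4 = 0.26, -15.5 degrees / 120 = -0.1292.

apply_moves([
  [[0,0,0],0,0.03],
  [[0,0,-0.0975],0,0.03],
  [[0.13,-0.0688,-0.0975],-0.0417,0.03],
  [[0.26,-0.1375,-0.0975],-0.0833,0.03],
  [[0.3313,-0.1733,-0.0975],-0.1292,0.03],
])

```text
clock: 12.8
eef_pos: [0.4787, -0.0647, 0.1808]
tool_rot: [[-0.821, -0.571, 0.0], [-0.571, 0.821, -0.001], [0.0, -0.001, -1.0]]
contact_force: [-0.6, 0.3, 0.2]
grip_width: 0.0302
gripper_force: 0.0
```

Converted, 0.038 m / 0.4 = 0.095.

apply_moves([
  [[0,0,0],0,0.03],
  [[0,0,0.095],0,0.03],
  [[0,0,0.095],0,0.03],
  [[0,0,0.095],0,0.0],
  [[0,0,0.095],0,0.0],
])

```text
clock: 13.42
eef_pos: [0.4812, -0.0632, 0.1436]
tool_rot: [[-0.824, -0.567, 0.002], [-0.567, 0.824, -0.001], [-0.001, -0.001, -1.0]]
contact_force: [0.0, 0.3, 0.6]
grip_width: 0.0066
gripper_force: 58.7
```

```bash
python3 -c "
from h import *
st()"
```

```text
e6 0.009 t 13.425 p [ 0.4812 -0.0632  0.1436] phi 214.5 F [0.  0.3 0.6] M [ 0.023 -0.055  0.017] w 0.0066 g 59 v6 0.0
```

Converted, 0.0011 m / 0.4 = 0.0028, 0.0008 m / 0.4 = 0.002, 26 degrees / 120 = 0.2167.

apply_moves([
  [[0,0,0],0,0.0],
  [[0,0,0.001],0.075,0.0],
  [[0,0,0.002],0.15,0.0],
  [[0,0,0.0028],0.2167,0.0],
])

```text
clock: 13.92
eef_pos: [0.4811, -0.0633, 0.1425]
tool_rot: [[-0.99, -0.143, 0.002], [-0.143, 0.99, -0.0], [-0.002, -0.001, -1.0]]
contact_force: [0.4, 0.0, 4.1]
grip_width: 0.0065
gripper_force: 59.3
```

```bash
python3 -c "
from h import *
st()"
```

```text
e6 -1.664 t 13.925 p [ 0.4811 -0.0633  0.1425] phi 188.2 F [0.4 0.  4.1] M [ 0.04  -0.232  0.105] w 0.0065 g 59 v6 1.1
```

Converted, -0.105 m / 0.4 = -0.2625, -0.0122 m / 0.4 = -0.0305, -31.5 degrees / 120 = -0.2625.

apply_moves([
  [[0,0,0],0,0.03],
  [[0,0,-0.0975],0,0.03],
  [[-0.1313,-0.015,-0.0975],-0.0875,0.03],
  [[-0.2625,-0.0305,-0.0975],-0.175,0.03],
  [[-0.2625,-0.0305,-0.0975],-0.2625,0.03],
])

```text
clock: 14.55
eef_pos: [0.5884, -0.0598, 0.1787]
tool_rot: [[-0.759, -0.651, -0.001], [-0.651, 0.759, 0.0], [0.001, 0.001, -1.0]]
contact_force: [-1.3, -0.4, 0.2]
grip_width: 0.0301
gripper_force: 0.0
```

Converted, -32 degrees / 120 = -0.2667.

apply_moves([
  [[0,0,0],-0.0875,0.03],
  [[0,0,0],-0.175,0.03],
  [[0,0,0],-0.2667,0.03],
  [[0,0,0],-0.2667,0.03],
])

```text
clock: 15.05
eef_pos: [0.5857, -0.0598, 0.1802]
tool_rot: [[-0.308, -0.952, -0.001], [-0.952, 0.308, 0.0], [0.0, 0.001, -1.0]]
contact_force: [-0.2, -1.0, -0.8]
grip_width: 0.03
gripper_force: 0.0
```

Converted, 0.0382 m / 0.4 = 0.0955.

apply_moves([
  [[0,0,0.0955],0,0.03],
  [[0,0,0.0955],0,0.03],
  [[0,0,0.0955],0,0.0],
  [[0,0,0.0955],0,0.0],
  [[0,0,0.0955],0,0.0],
])

```text
clock: 15.68
eef_pos: [0.5867, -0.06, 0.1434]
tool_rot: [[-0.309, -0.951, 0.002], [-0.951, 0.309, -0.001], [-0.0, -0.002, -1.0]]
contact_force: [3.1, -0.7, 2.7]
grip_width: 0.007
gripper_force: 59.1
```

```bash
python3 -c "
from h import *
st()"
```

```text
e6 0.01 t 15.675 p [ 0.5867 -0.06    0.1434] phi 252.0 F [ 3.1 -0.7  2.7] M [-0.169 -0.45   0.005] w 0.007 g 59 v6 -0.0
```

Converted, 0.0011 m / 0.4 = 0.0028, 0.0008 m / 0.4 = 0.002, 26 degrees / 120 = 0.2167.

apply_moves([
  [[0,0,0.001],0.075,0.0],
  [[0,0,0.002],0.15,0.0],
  [[0,0,0.0028],0.2167,0.0],
])

```text
clock: 16.05
eef_pos: [0.5867, -0.06, 0.1423]
tool_rot: [[-0.698, -0.716, 0.003], [-0.716, 0.698, -0.001], [-0.001, -0.002, -1.0]]
contact_force: [3.1, -0.2, 4.7]
grip_width: 0.0069
gripper_force: 59.3
```

```bash
python3 -c "
from h import *
st()"
```

```text
e6 -1.681 t 16.05 p [ 0.5867 -0.06    0.1423] phi 225.7 F [ 3.1 -0.2  4.7] M [-0.053 -0.373 -0.039] w 0.0069 g 59 v6 1.1
```

Converted, 0.15 m / 0.4 = 0.375, -0.039 m / 0.4 = -0.0975, -31.5 degrees / 120 = -0.2625.

apply_moves([
  [[0,0,0],0,0.03],
  [[0,0,-0.0975],0,0.03],
  [[0.0025,0.125,-0.0975],-0.0875,0.03],
  [[0.005,0.25,-0.0975],-0.175,0.03],
  [[0.0065,0.375,-0.0975],-0.2625,0.03],
])

```text
clock: 16.68
eef_pos: [0.4746, 0.0434, 0.18]
tool_rot: [[-0.207, -0.978, -0.001], [-0.978, 0.207, 0.0], [-0.0, 0.001, -1.0]]
contact_force: [1.0, -0.8, -0.8]
grip_width: 0.0301
gripper_force: 0.0
```

Converted, -15 degrees / 120 = -0.125.

apply_moves([
  [[0,0,0],-0.0833,0.03],
  [[0,0,0],-0.125,0.03],
  [[0,0,0],-0.125,0.03],
])

```text
clock: 17.05
eef_pos: [0.4759, 0.0427, 0.1802]
tool_rot: [[0.046, -0.999, -0.0], [-0.999, -0.046, 0.0], [-0.0, 0.0, -1.0]]
contact_force: [0.1, -0.1, -0.3]
grip_width: 0.0302
gripper_force: 0.0
```

Converted, 0.0382 m / 0.4 = 0.0955.

apply_moves([
  [[0,0,0.0955],0,0.03],
  [[0,0,0.0955],0,0.03],
  [[0,0,0.0955],0,0.0],
  [[0,0,0.0955],0,0.0],
  [[0,0,0.0955],0,0.0],
])

```text
clock: 17.68
eef_pos: [0.4773, 0.0424, 0.143]
tool_rot: [[0.043, -0.999, 0.003], [-0.999, -0.043, -0.0], [0.0, -0.003, -1.0]]
contact_force: [4.2, 0.1, 2.5]
grip_width: 0.0066
gripper_force: 59.1
```

```bash
python3 -c "
from h import *
st()"
```

```text
e6 0.014 t 17.675 p [0.4773 0.0424 0.143 ] phi 272.5 F [4.2 0.1 2.5] M [-0.028 -0.732  0.033] w 0.0066 g 59 v6 -0.0
```

Converted, 0.0011 m / 0.4 = 0.0028, 0.0008 m / 0.4 = 0.002, 26 degrees / 120 = 0.2167.

apply_moves([
  [[0,0,0.001],0.075,0.0],
  [[0,0,0.002],0.15,0.0],
  [[0,0,0.0028],0.2167,0.0],
])

```text
clock: 18.05
eef_pos: [0.4773, 0.0425, 0.1419]
tool_rot: [[-0.403, -0.915, 0.003], [-0.915, 0.403, -0.0], [-0.001, -0.003, -1.0]]
contact_force: [2.9, 0.3, 3.9]
grip_width: 0.0072
gripper_force: 59.3
```

```bash
python3 -c "
from h import *
st()
f=np.load('w1.npz')
f=grab_frame('side');np.savez('s2.npz',**f)
im=f['img'][205:275,290:380,::-1]
cv2.imwrite('pics/s2.png',cv2.resize(im,None,fx=8,fy=8,interpolation=cv2.INTER_CUBIC))"
```

```text
e6 -1.671 t 18.05 p [0.4773 0.0425 0.1419] phi 246.2 F [2.9 0.3 3.9] M [ 0.159 -0.642  0.044] w 0.0072 g 59 v6 1.1
```

View pics/s2.png

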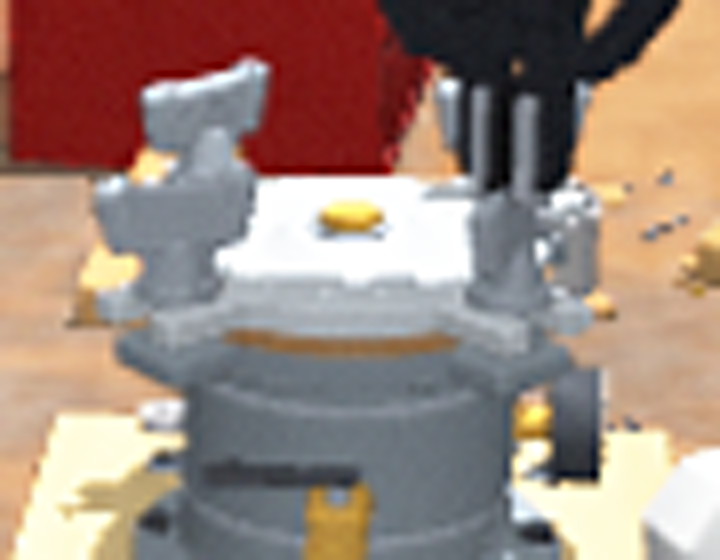

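The side view, with the gripper on nut b, shows the lid lower and level: its edge ears are at about (175,325) and (505,325) in the crop.

```bash
python3 -c "
from h import *
plan([.4764,.0425,246.4],[('a',199),('c',188.4),('d',225.9),('b',246.4),('a',179),('c',168.4),('d',205.9),('b',226.4)],20)"
```

```text
a [-0.0457, -0.0971] 47.4
c [0.1008, -0.1105] -9.4
d [-0.1031, 0.0245] -57.5
b [0.0535, 0.1401] -40.5
a [-0.0751, -0.075] 47.4
c [0.0569, -0.1383] -9.4
d [-0.0885, 0.0583] -57.5
b [0.0982, 0.1134] -40.5
```

Converted, -0.0971 m / 0.4 = -0.2428, -0.0457 m / 0.4 = -0.1143, 31.5 degrees / 120 = 0.2625.

apply_moves([
  [[0,0,0],0,0.03],
  [[0,0,-0.0975],0,0.03],
  [[-0.057,-0.1213,-0.0975],0.0875,0.03],
  [[-0.1143,-0.2428,-0.0975],0.175,0.03],
  [[-0.1143,-0.2428,-0.0975],0.2625,0.03],
])

```text
clock: 18.73
eef_pos: [0.5855, 0.0456, 0.1778]
tool_rot: [[-0.821, -0.571, -0.003], [-0.571, 0.821, 0.0], [0.002, 0.002, -1.0]]
contact_force: [-0.2, 0.1, -0.1]
grip_width: 0.0302
gripper_force: 0.0
```

Converted, 16 degrees / 120 = 0.1333.

apply_moves([
  [[0,0,0],0.0833,0.03],
  [[0,0,0],0.1333,0.03],
  [[0,0,0],0.1333,0.03],
])

```text
clock: 19.1
eef_pos: [0.5829, 0.0458, 0.1794]
tool_rot: [[-0.944, -0.329, -0.002], [-0.329, 0.945, 0.0], [0.002, 0.001, -1.0]]
contact_force: [-0.3, -0.5, -0.6]
grip_width: 0.03
gripper_force: 0.0
```

apply_moves([
  [[0,0,0.0955],0,0.03],
  [[0,0,0.0955],0,0.03],
  [[0,0,0.0955],0,0.0],
  [[0,0,0.0955],0,0.0],
  [[0,0,0.0955],0,0.0],
])

```text
clock: 19.73
eef_pos: [0.5838, 0.0459, 0.1427]
tool_rot: [[-0.945, -0.326, 0.002], [-0.326, 0.945, 0.0], [-0.001, -0.0, -1.0]]
contact_force: [-0.5, 1.1, 4.3]
grip_width: 0.0066
gripper_force: 59.2
```

```bash
python3 -c "
from h import *
st()"
```

```text
e6 0.015 t 19.725 p [0.5838 0.0459 0.1427] phi 199.0 F [-0.5  1.1  4.3] M [0.284 0.341 0.006] w 0.0066 g 59 v6 0.0
```

Converted, 0.0008 m / 0.4 = 0.002, 0.0006 m / 0.4 = 0.0015, 20 degrees / 120 = 0.1667.

apply_moves([
  [[0,0,0.0008],0.0583,0.0],
  [[0,0,0.0015],0.1167,0.0],
  [[0,0,0.002],0.1667,0.0],
])

```text
clock: 20.1
eef_pos: [0.5838, 0.0459, 0.1419]
tool_rot: [[-1.0, 0.021, 0.002], [0.021, 1.0, 0.0], [-0.002, 0.0, -1.0]]
contact_force: [-1.6, 1.2, 5.9]
grip_width: 0.0067
gripper_force: 59.4
```

```bash
python3 -c "
from h import *
st()"
```

```text
e6 -1.194 t 20.1 p [0.5838 0.0459 0.1419] phi 178.8 F [-1.6  1.2  5.9] M [0.208 0.373 0.125] w 0.0067 g 59 v6 0.83
```

Converted, -0.1105 m / 0.4 = -0.2763, 0.1008 m / 0.4 = 0.252, -9.4 degrees / 120 = -0.0783.

apply_moves([
  [[0,0,0],0,0.03],
  [[0,0,-0.0975],0,0.03],
  [[0.085,-0.0925,-0.0975],-0.025,0.03],
  [[0.17,-0.185,-0.0975],-0.05,0.03],
  [[0.252,-0.2763,-0.0975],-0.0783,0.03],
])

```text
clock: 20.72
eef_pos: [0.4798, -0.064, 0.18]
tool_rot: [[-0.989, -0.151, 0.001], [-0.151, 0.989, -0.001], [-0.0, -0.001, -1.0]]
contact_force: [0.7, 0.6, 0.2]
grip_width: 0.0299
gripper_force: 0.0
```

apply_moves([
  [[0,0,0],0,0.03],
  [[0,0,0.0958],0,0.03],
  [[0,0,0.0958],0,0.03],
  [[0,0,0.0958],0,0.0],
  [[0,0,0.0958],0,0.0],
])

```text
clock: 21.35
eef_pos: [0.4816, -0.0631, 0.1426]
tool_rot: [[-0.989, -0.147, 0.002], [-0.147, 0.989, -0.001], [-0.001, -0.001, -1.0]]
contact_force: [-0.3, -0.9, 1.8]
grip_width: 0.0065
gripper_force: 58.7
```

```bash
python3 -c "
from h import *
st()"
```

```text
e6 0.028 t 21.35 p [ 0.4816 -0.0631  0.1426] phi 188.4 F [-0.3 -0.9  1.8] M [-0.263 -0.015  0.065] w 0.0065 g 59 v6 0.0
```

Converted, 0.0008 m / 0.4 = 0.002, 0.0006 m / 0.4 = 0.0015, 20 degrees / 120 = 0.1667.

apply_moves([
  [[0,0,0],0,0.0],
  [[0,0,0.0008],0.0583,0.0],
  [[0,0,0.0015],0.1167,0.0],
  [[0,0,0.002],0.1667,0.0],
])

```text
clock: 21.85
eef_pos: [0.4816, -0.0633, 0.1418]
tool_rot: [[-0.979, 0.205, 0.002], [0.205, 0.979, -0.001], [-0.002, -0.0, -1.0]]
contact_force: [-0.6, -0.8, 5.5]
grip_width: 0.0065
gripper_force: 59.2
```

```bash
python3 -c "
from h import *
st()"
```

```text
e6 -1.187 t 21.85 p [ 0.4816 -0.0633  0.1418] phi 168.2 F [-0.6 -0.8  5.5] M [-0.391 -0.055  0.045] w 0.0065 g 59 v6 0.82
```

Converted, -0.1031 m / 0.4 = -0.2578, 0.0245 m / 0.4 = 0.0613, -31.5 degrees / 120 = -0.2625.

apply_moves([
  [[0,0,0],0,0.03],
  [[0,0,-0.0975],0,0.03],
  [[-0.1288,0.0305,-0.0975],-0.0875,0.03],
  [[-0.2578,0.0613,-0.0975],-0.175,0.03],
  [[-0.2578,0.0613,-0.0975],-0.2625,0.03],
])

```text
clock: 22.48
eef_pos: [0.5892, -0.0595, 0.178]
tool_rot: [[-0.937, -0.349, -0.001], [-0.349, 0.937, 0.001], [0.001, 0.001, -1.0]]
contact_force: [-1.1, 0.4, -0.1]
grip_width: 0.0301
gripper_force: 0.0
```

Converted, -26 degrees / 120 = -0.2167.

apply_moves([
  [[0,0,0],-0.0875,0.03],
  [[0,0,0],-0.1667,0.03],
  [[0,0,0],-0.2167,0.03],
  [[0,0,0],-0.2167,0.03],
])

```text
clock: 22.98
eef_pos: [0.5866, -0.0595, 0.1795]
tool_rot: [[-0.695, -0.719, -0.0], [-0.719, 0.695, 0.0], [0.0, 0.001, -1.0]]
contact_force: [-0.4, -0.6, 0.0]
grip_width: 0.0303
gripper_force: 0.0
```

Converted, 0.0383 m / 0.4 = 0.0958.

apply_moves([
  [[0,0,0.0958],0,0.03],
  [[0,0,0.0958],0,0.03],
  [[0,0,0.0958],0,0.0],
  [[0,0,0.0958],0,0.0],
  [[0,0,0.0958],0,0.0],
])

```text
clock: 23.6
eef_pos: [0.5872, -0.0598, 0.1426]
tool_rot: [[-0.696, -0.718, 0.002], [-0.718, 0.696, -0.0], [-0.001, -0.002, -1.0]]
contact_force: [-0.0, 0.1, 3.2]
grip_width: 0.0065
gripper_force: 59.2
```

```bash
python3 -c "
from h import *
st()"
```

```text
e6 0.017 t 23.6 p [ 0.5872 -0.0598  0.1426] phi 225.9 F [-0.   0.1  3.2] M [ 0.025  0.124 -0.024] w 0.0065 g 59 v6 0.0
```

Converted, 0.0008 m / 0.4 = 0.002, 0.0006 m / 0.4 = 0.0015, 20 degrees / 120 = 0.1667.

apply_moves([
  [[0,0,0.0008],0.0583,0.0],
  [[0,0,0.0015],0.1167,0.0],
  [[0,0,0.002],0.1667,0.0],
])

```text
clock: 23.98
eef_pos: [0.5873, -0.0599, 0.1418]
tool_rot: [[-0.901, -0.433, 0.002], [-0.433, 0.901, -0.001], [-0.002, -0.001, -1.0]]
contact_force: [-0.5, -0.3, 5.2]
grip_width: 0.0064
gripper_force: 59.4
```

```bash
python3 -c "
from h import *
st()"
```

```text
e6 -1.211 t 23.975 p [ 0.5873 -0.0599  0.1418] phi 205.7 F [-0.5 -0.3  5.2] M [-0.059  0.102  0.04 ] w 0.0064 g 59 v6 0.82
```

Converted, 0.1401 m / 0.4 = 0.3503, 0.094 m / 0.4 = 0.235, -31.5 degrees / 120 = -0.2625.

apply_moves([
  [[0,0,0],0,0.03],
  [[0,0,-0.0975],0,0.03],
  [[0.045,0.1175,-0.0975],-0.0875,0.03],
  [[0.09,0.235,-0.0975],-0.175,0.03],
  [[0.1338,0.3503,-0.0975],-0.2625,0.03],
])

```text
clock: 24.6
eef_pos: [0.4761, 0.0438, 0.1796]
tool_rot: [[-0.532, -0.847, 0.0], [-0.847, 0.532, 0.0], [-0.0, -0.0, -1.0]]
contact_force: [-0.4, 1.3, 0.7]
grip_width: 0.0297
gripper_force: 0.0
```

Converted, -9 degrees / 120 = -0.075.

apply_moves([
  [[0,0,0],-0.075,0.03],
  [[0,0,0],-0.075,0.03],
])

```text
clock: 24.85
eef_pos: [0.4773, 0.0433, 0.18]
tool_rot: [[-0.399, -0.917, 0.001], [-0.917, 0.399, -0.0], [-0.0, -0.001, -1.0]]
contact_force: [-0.5, 0.6, -0.0]
grip_width: 0.0301
gripper_force: 0.0
```

Converted, 0.0383 m / 0.4 = 0.0958.

apply_moves([
  [[0,0,0.0958],0,0.03],
  [[0,0,0.0958],0,0.03],
  [[0,0,0.0958],0,0.0],
  [[0,0,0.0958],0,0.0],
  [[0,0,0.0958],0,0.0],
])

```text
clock: 25.48
eef_pos: [0.4779, 0.0428, 0.1422]
tool_rot: [[-0.401, -0.916, 0.001], [-0.916, 0.401, -0.0], [-0.0, -0.001, -1.0]]
contact_force: [-0.9, -0.6, 3.7]
grip_width: 0.007
gripper_force: 59.0
```

```bash
python3 -c "
from h import *
st()"
```

```text
e6 0.025 t 25.475 p [0.4779 0.0428 0.1422] phi 246.4 F [-0.9 -0.6  3.7] M [-0.062  0.228  0.015] w 0.007 g 59 v6 -0.0
```

Converted, 0.0008 m / 0.4 = 0.002, 0.0006 m / 0.4 = 0.0015, 20 degrees / 120 = 0.1667.

apply_moves([
  [[0,0,0.0008],0.0583,0.0],
  [[0,0,0.0015],0.1167,0.0],
  [[0,0,0.002],0.1667,0.0],
])

```text
clock: 25.85
eef_pos: [0.4779, 0.0428, 0.1415]
tool_rot: [[-0.693, -0.721, 0.002], [-0.721, 0.693, -0.0], [-0.001, -0.002, -1.0]]
contact_force: [-1.0, -0.3, 5.6]
grip_width: 0.0066
gripper_force: 59.3
```

```bash
cat >> h.py <<'E'
def mz(n=4):
    L=[]
    for i in range(n):
        L.append(get_obs()["wrist_torque"][2]);
        if i<n-1: grab_frame("side")
    print("Mz",np.round(L,3),"mean static",round(np.mean(L[1:]),3))
E
python3 -c "
from h import *
s=st();mz();st()"
```

```text
e6 -1.207 t 25.85 p [0.4779 0.0428 0.1415] phi 226.2 F [-1.  -0.3  5.6] M [-0.147  0.289  0.08 ] w 0.0066 g 59 v6 0.82
Mz [0.08  0.03  0.074 0.093] mean static 0.066
e6 0.38 t 26.0 p [0.4779 0.0428 0.1414] phi 226.3 F [-1.2 -1.2  5.3] M [-0.176  0.256  0.093] w 0.0068 g 59 v6 -0.02
```

```bash
python3 -c "
from h import *
plan([.4777,.0428,226.4],[('a',179),('c',168.4),('d',205.9),('b',226.4)],14)"
```

```text
a [-0.0751, -0.0749] 47.4
c [0.0711, -0.1316] -3.4
d [-0.0941, 0.0487] -51.5
b [0.0858, 0.123] -34.5
```

Converted, -0.075 m / 0.4 = -0.1875, -0.039 m / 0.4 = -0.0975, 31.5 degrees / 120 = 0.2625.

apply_moves([
  [[0,0,0],0,0.03],
  [[0,0,-0.0975],0,0.03],
  [[-0.0938,-0.0938,-0.0975],0.0875,0.03],
  [[-0.1875,-0.1875,-0.0975],0.175,0.03],
  [[-0.1875,-0.1875,-0.0975],0.2625,0.03],
])

```text
clock: 26.62
eef_pos: [0.5862, 0.0454, 0.1778]
tool_rot: [[-0.968, -0.251, -0.001], [-0.251, 0.968, 0.0], [0.001, 0.0, -1.0]]
contact_force: [-1.2, -0.2, -0.5]
grip_width: 0.0299
gripper_force: 0.0
```

Converted, 16 degrees / 120 = 0.1333.

apply_moves([
  [[0,0,0],0.0833,0.03],
  [[0,0,0],0.1333,0.03],
  [[0,0,0],0.1333,0.03],
])

```text
clock: 27.0
eef_pos: [0.5835, 0.0456, 0.1793]
tool_rot: [[-1.0, 0.019, -0.0], [0.019, 1.0, 0.0], [0.0, 0.0, -1.0]]
contact_force: [-0.4, 0.4, -0.5]
grip_width: 0.0299
gripper_force: 0.0
```

apply_moves([
  [[0,0,0.0955],0,0.03],
  [[0,0,0.0955],0,0.03],
  [[0,0,0.0955],0,0.0],
  [[0,0,0.0955],0,0.0],
  [[0,0,0.0955],0,0.0],
])

```text
clock: 27.62
eef_pos: [0.5839, 0.0458, 0.1425]
tool_rot: [[-1.0, 0.019, 0.002], [0.019, 1.0, 0.0], [-0.002, 0.0, -1.0]]
contact_force: [-0.9, 2.0, 3.9]
grip_width: 0.006
gripper_force: 59.2
```

```bash
python3 -c "
from h import *
st()"
```

```text
e6 0.035 t 27.625 p [0.5839 0.0458 0.1425] phi 178.9 F [-0.9  2.   3.9] M [0.487 0.168 0.059] w 0.006 g 59 v6 0.0
```

Converted, 0.0006 m / 0.4 = 0.0015, 0.0003 m / 0.4 = 0.0008, 14 degrees / 120 = 0.1167.

apply_moves([
  [[0,0,0.0008],0.0583,0.0],
  [[0,0,0.0015],0.1167,0.0],
])

```text
clock: 27.88
eef_pos: [0.584, 0.0457, 0.1422]
tool_rot: [[-0.965, 0.264, 0.002], [0.264, 0.965, 0.0], [-0.002, 0.001, -1.0]]
contact_force: [-0.8, 2.2, 10.1]
grip_width: 0.0061
gripper_force: 61.0
```

```bash
python3 -c "
from h import *
st();mz()"
```

```text
e6 -1.471 t 27.875 p [0.584  0.0457 0.1422] phi 164.7 F [-0.8  2.2 10.1] M [0.52  0.363 0.144] w 0.0061 g 61 v6 0.97
Mz [0.144 0.182 0.199 0.14 ] mean static 0.174
```

Converted, -0.1316 m / 0.4 = -0.329, 0.0711 m / 0.4 = 0.1778, -3.4 degrees / 120 = -0.0283.

apply_moves([
  [[0,0,0],0,0.03],
  [[0,0,-0.0975],0,0.03],
  [[0.06,-0.11,-0.0975],-0.0083,0.03],
  [[0.12,-0.22,-0.0975],-0.0167,0.03],
  [[0.1778,-0.329,-0.0975],-0.0283,0.03],
])

```text
clock: 28.65
eef_pos: [0.4794, -0.0641, 0.1798]
tool_rot: [[-0.979, 0.202, 0.0], [0.202, 0.979, -0.001], [-0.0, -0.001, -1.0]]
contact_force: [-0.0, -0.9, 0.5]
grip_width: 0.0301
gripper_force: 0.0
```

Converted, 0.0383 m / 0.4 = 0.0958.

apply_moves([
  [[0,0,0],0,0.03],
  [[0,0,0.0958],0,0.03],
  [[0,0,0.0958],0,0.03],
  [[0,0,0.0958],0,0.0],
  [[0,0,0.0958],0,0.0],
])

```text
clock: 29.28
eef_pos: [0.4812, -0.0632, 0.1425]
tool_rot: [[-0.979, 0.203, 0.001], [0.203, 0.979, -0.001], [-0.001, -0.001, -1.0]]
contact_force: [-0.4, -1.8, 2.0]
grip_width: 0.0064
gripper_force: 58.7
```

Converted, 0.0006 m / 0.4 = 0.0015, 0.0003 m / 0.4 = 0.0008, 14 degrees / 120 = 0.1167.

apply_moves([
  [[0,0,0],0,0.0],
  [[0,0,0.0008],0.0583,0.0],
  [[0,0,0.0015],0.1167,0.0],
])

```text
clock: 29.65
eef_pos: [0.4812, -0.0632, 0.1419]
tool_rot: [[-0.899, 0.437, 0.002], [0.437, 0.899, -0.001], [-0.002, 0.0, -1.0]]
contact_force: [-1.4, -1.9, 8.0]
grip_width: 0.0065
gripper_force: 60.2
```

```bash
python3 -c "
from h import *
st();mz()"
```

```text
e6 -1.509 t 29.65 p [ 0.4812 -0.0632  0.1419] phi 154.1 F [-1.4 -1.9  8. ] M [-0.22   0.242  0.105] w 0.0065 g 60 v6 0.97
Mz [0.105 0.134 0.079 0.053] mean static 0.088
```

Converted, -0.0941 m / 0.4 = -0.2353, 0.0487 m / 0.4 = 0.1218, -31.5 degrees / 120 = -0.2625.

apply_moves([
  [[0,0,0],0,0.03],
  [[0,0,-0.0975],0,0.03],
  [[-0.1175,0.0608,-0.0975],-0.0875,0.03],
  [[-0.2353,0.1218,-0.0975],-0.175,0.03],
  [[-0.2353,0.1218,-0.0975],-0.2625,0.03],
])

```text
clock: 30.42
eef_pos: [0.589, -0.0597, 0.1781]
tool_rot: [[-0.994, -0.108, -0.001], [-0.108, 0.994, 0.001], [0.001, 0.001, -1.0]]
contact_force: [-0.4, 0.5, 0.1]
grip_width: 0.03
gripper_force: 0.0
```

Converted, -20 degrees / 120 = -0.1667.

apply_moves([
  [[0,0,0],-0.0875,0.03],
  [[0,0,0],-0.1667,0.03],
  [[0,0,0],-0.1667,0.03],
])

```text
clock: 30.8
eef_pos: [0.5864, -0.0597, 0.1796]
tool_rot: [[-0.901, -0.434, -0.0], [-0.434, 0.901, 0.0], [0.0, 0.0, -1.0]]
contact_force: [0.1, -0.2, 0.4]
grip_width: 0.0303
gripper_force: 0.0
```

Converted, 0.0385 m / 0.4 = 0.0963.

apply_moves([
  [[0,0,0.0963],0,0.03],
  [[0,0,0.0963],0,0.03],
  [[0,0,0.0963],0,0.0],
  [[0,0,0.0963],0,0.0],
  [[0,0,0.0963],0,0.0],
])

```text
clock: 31.42
eef_pos: [0.5869, -0.0601, 0.1425]
tool_rot: [[-0.901, -0.435, 0.002], [-0.435, 0.901, -0.001], [-0.001, -0.001, -1.0]]
contact_force: [-1.2, -0.3, 5.5]
grip_width: 0.0061
gripper_force: 59.4
```

Converted, 0.0006 m / 0.4 = 0.0015, 0.0003 m / 0.4 = 0.0008, 14 degrees / 120 = 0.1167.

apply_moves([
  [[0,0,0.0008],0.0583,0.0],
  [[0,0,0.0015],0.1167,0.0],
])

```text
clock: 31.68
eef_pos: [0.587, -0.0601, 0.1424]
tool_rot: [[-0.98, -0.2, 0.003], [-0.2, 0.98, -0.001], [-0.002, -0.001, -1.0]]
contact_force: [-1.5, 0.7, 9.7]
grip_width: 0.0058
gripper_force: 61.5
```

```bash
python3 -c "
from h import *
st();mz()"
```

```text
e6 -1.458 t 31.675 p [ 0.587  -0.0601  0.1424] phi 191.6 F [-1.5  0.7  9.7] M [0.012 0.406 0.134] w 0.0058 g 62 v6 0.97
Mz [0.134 0.186 0.21  0.159] mean static 0.185
```

Converted, 0.123 m / 0.4 = 0.3075, 0.0858 m / 0.4 = 0.2145, -31.5 degrees / 120 = -0.2625.

apply_moves([
  [[0,0,0],0,0.03],
  [[0,0,-0.0975],0,0.03],
  [[0.0715,0.1025,-0.0975],-0.0875,0.03],
  [[0.1425,0.205,-0.0975],-0.175,0.03],
  [[0.2145,0.3075,-0.0975],-0.2625,0.03],
])

```text
clock: 32.45
eef_pos: [0.4762, 0.0437, 0.1797]
tool_rot: [[-0.724, -0.69, 0.0], [-0.69, 0.724, 0.0], [-0.0, -0.0, -1.0]]
contact_force: [0.1, -0.3, 0.2]
grip_width: 0.0299
gripper_force: 0.0
```

Converted, -3 degrees / 120 = -0.025.

apply_moves([
  [[0,0,0],-0.025,0.03],
  [[0,0,0],-0.025,0.03],
])

```text
clock: 32.7
eef_pos: [0.4772, 0.0433, 0.1801]
tool_rot: [[-0.691, -0.723, 0.001], [-0.723, 0.691, -0.0], [-0.001, -0.001, -1.0]]
contact_force: [-0.8, -0.5, 0.1]
grip_width: 0.0302
gripper_force: 0.0
```

Converted, 0.0385 m / 0.4 = 0.0963.

apply_moves([
  [[0,0,0.0963],0,0.03],
  [[0,0,0.0963],0,0.03],
  [[0,0,0.0963],0,0.0],
  [[0,0,0.0963],0,0.0],
  [[0,0,0.0963],0,0.0],
])

```text
clock: 33.33
eef_pos: [0.4779, 0.0428, 0.1421]
tool_rot: [[-0.691, -0.723, 0.002], [-0.723, 0.691, -0.0], [-0.001, -0.001, -1.0]]
contact_force: [-1.1, -0.9, 4.1]
grip_width: 0.0065
gripper_force: 59.1
```

Converted, 0.0006 m / 0.4 = 0.0015, 0.0003 m / 0.4 = 0.0008, 14 degrees / 120 = 0.1167.

apply_moves([
  [[0,0,0.0008],0.0583,0.0],
  [[0,0,0.0015],0.1167,0.0],
])

```text
clock: 33.58
eef_pos: [0.4779, 0.0428, 0.1418]
tool_rot: [[-0.848, -0.531, 0.002], [-0.531, 0.848, -0.0], [-0.002, -0.002, -1.0]]
contact_force: [-2.0, -1.8, 8.6]
grip_width: 0.0066
gripper_force: 60.1
```

```bash
python3 -c "
from h import *
st();mz()
plan([.4777,.0428,212.4],[('a',165),('c',154.4)],6)"
```

```text
e6 -1.523 t 33.575 p [0.4779 0.0428 0.1418] phi 212.1 F [-2.  -1.8  8.6] M [-0.112  0.28   0.136] w 0.0066 g 60 v6 0.97
Mz [0.136 0.153 0.086 0.085] mean static 0.108
a [-0.0909, -0.0545] 47.4
c [0.0569, -0.1383] 4.6
```

```bash
python3 -c "
from h import *
plan([.4777,.0428,212.4],[('c',154.4)],10)
plan([*NUT['c'],144.4],[('a',165)],5)
plan([*NUT['a'],160],[('b',212.4)],10)
plan([*NUT['b'],202.4],[('d',191.9)],5)
"
```

```text
c [0.054, -0.0913] 58.0
a [-0.0202, 0.1482] -20.6
b [0.0988, -0.0388] -52.4
d [-0.0619, -0.1366] 10.5
```

Converted, -0.0913 m / 0.4 = -0.2283, 0.054 m / 0.4 = 0.135, 10.5 degrees / 120 = 0.0875.

apply_moves([
  [[0,0,0],0,0.03],
  [[0,0,-0.0975],0,0.03],
  [[0.0675,-0.114,-0.0975],0.0875,0.03],
  [[0.135,-0.2283,-0.0975],0.175,0.03],
  [[0.135,-0.2283,-0.0975],0.2625,0.03],
])

```text
clock: 34.35
eef_pos: [0.4806, -0.0661, 0.1796]
tool_rot: [[-1.0, -0.004, 0.0], [-0.004, 1.0, -0.001], [-0.0, -0.001, -1.0]]
contact_force: [-0.4, 1.0, -0.1]
grip_width: 0.0297
gripper_force: 0.0
```

Converted, 26.5 degrees / 120 = 0.2208.

apply_moves([
  [[0,0,0],0.0875,0.03],
  [[0,0,0],0.1667,0.03],
  [[0,0,0],0.2208,0.03],
  [[0,0,0],0.2208,0.03],
])

```text
clock: 34.85
eef_pos: [0.4804, -0.0631, 0.1796]
tool_rot: [[-0.901, 0.433, 0.0], [0.433, 0.901, 0.0], [-0.0, 0.0, -1.0]]
contact_force: [0.2, 0.1, 0.3]
grip_width: 0.0299
gripper_force: 0.0
```

Converted, 0.0386 m / 0.4 = 0.0965.

apply_moves([
  [[0,0,0.0965],0,0.03],
  [[0,0,0.0965],0,0.03],
  [[0,0,0.0965],0,0.0],
  [[0,0,0.0965],0,0.0],
  [[0,0,0.0965],0,0.0],
])

```text
clock: 35.48
eef_pos: [0.4809, -0.0632, 0.1421]
tool_rot: [[-0.901, 0.433, 0.002], [0.433, 0.901, -0.001], [-0.002, 0.0, -1.0]]
contact_force: [-0.8, 1.2, 6.4]
grip_width: 0.0063
gripper_force: 59.3
```

```bash
python3 -c "
from h import *
st()"
```

```text
e6 0.061 t 35.475 p [ 0.4809 -0.0632  0.1421] phi 154.3 F [-0.8  1.2  6.4] M [0.058 0.274 0.106] w 0.0063 g 59 v6 0.0
```

Converted, 0.0004 m / 0.4 = 0.001, 0.0002 m / 0.4 = 0.0005, 10 degrees / 120 = 0.0833.

apply_moves([
  [[0,0,0.0005],0.0417,0.0],
  [[0,0,0.001],0.0833,0.0],
])

```text
clock: 35.72
eef_pos: [0.481, -0.0632, 0.142]
tool_rot: [[-0.811, 0.586, 0.002], [0.586, 0.811, -0.001], [-0.002, 0.001, -1.0]]
contact_force: [-2.1, 0.4, 9.3]
grip_width: 0.0061
gripper_force: 60.8
```

```bash
python3 -c "
from h import *
st();mz()"
```

```text
e6 -0.962 t 35.725 p [ 0.481  -0.0632  0.142 ] phi 144.2 F [-2.1  0.4  9.3] M [0.2   0.415 0.174] w 0.0061 g 61 v6 0.69
Mz [0.174 0.225 0.162 0.196] mean static 0.194
```

Converted, 0.1482 m / 0.4 = 0.3705, 0.1 m / 0.4 = 0.25, -20.6 degrees / 120 = -0.1717.

apply_moves([
  [[0,0,0],0,0.03],
  [[0,0,-0.0975],0,0.03],
  [[-0.0175,0.125,-0.0975],-0.0583,0.03],
  [[-0.035,0.25,-0.0975],-0.1167,0.03],
  [[-0.0505,0.3705,-0.0975],-0.1717,0.03],
])

```text
clock: 36.5
eef_pos: [0.5844, 0.0466, 0.1798]
tool_rot: [[-0.966, 0.257, 0.001], [0.257, 0.966, -0.0], [-0.001, 0.0, -1.0]]
contact_force: [1.4, -1.0, -0.5]
grip_width: 0.0299
gripper_force: 0.0
```

Converted, 0.0383 m / 0.4 = 0.0958.

apply_moves([
  [[0,0,0],0,0.03],
  [[0,0,0.0958],0,0.03],
  [[0,0,0.0958],0,0.03],
  [[0,0,0.0958],0,0.0],
  [[0,0,0.0958],0,0.0],
])

```text
clock: 37.12
eef_pos: [0.5837, 0.0457, 0.1427]
tool_rot: [[-0.965, 0.261, 0.002], [0.261, 0.965, 0.001], [-0.002, 0.001, -1.0]]
contact_force: [-0.2, 3.7, 1.4]
grip_width: 0.006
gripper_force: 58.6
```

apply_moves([
  [[0,0,0],0,0.0],
])

```text
clock: 37.25
eef_pos: [0.5837, 0.0456, 0.1426]
tool_rot: [[-0.965, 0.261, 0.002], [0.261, 0.965, 0.0], [-0.002, 0.001, -1.0]]
contact_force: [-1.6, 3.4, 5.2]
grip_width: 0.0057
gripper_force: 59.4
```

```bash
python3 -c "
from h import *
st();mz(3)"
```

```text
e6 0.096 t 37.25 p [0.5837 0.0456 0.1426] phi 164.9 F [-1.6  3.4  5.2] M [0.714 0.192 0.099] w 0.0057 g 59 v6 0.0
Mz [0.099 0.096 0.104] mean static 0.1
```

Converted, 0.0002 m / 0.4 = 0.0005, 5 degrees / 120 = 0.0417.

apply_moves([
  [[0,0,0.0005],0.0417,0.0],
])

```text
clock: 37.48
eef_pos: [0.5838, 0.0456, 0.1425]
tool_rot: [[-0.939, 0.345, 0.002], [0.345, 0.939, 0.0], [-0.002, 0.001, -1.0]]
contact_force: [-0.8, 2.9, 8.3]
grip_width: 0.0057
gripper_force: 61.1
```

```bash
python3 -c "
from h import *
st();mz()"
```

```text
e6 -1.511 t 37.475 p [0.5838 0.0456 0.1425] phi 159.8 F [-0.8  2.9  8.3] M [0.746 0.322 0.178] w 0.0057 g 61 v6 0.73
Mz [0.178 0.17  0.163 0.166] mean static 0.166
```

Converted, 0.0988 m / 0.4 = 0.247, 0.0494 m / 0.4 = 0.1235, -31.5 degrees / 120 = -0.2625.

apply_moves([
  [[0,0,0],0,0.03],
  [[0,0,-0.0975],0,0.03],
  [[0.1235,-0.0485,-0.0975],-0.0875,0.03],
  [[0.247,-0.097,-0.0975],-0.175,0.03],
  [[0.247,-0.097,-0.0975],-0.2625,0.03],
])

```text
clock: 38.25
eef_pos: [0.4738, 0.0428, 0.1806]
tool_rot: [[-0.979, -0.203, -0.001], [-0.203, 0.979, -0.001], [0.001, -0.001, -1.0]]
contact_force: [1.3, -0.5, 0.7]
grip_width: 0.0301
gripper_force: 0.0
```

Converted, -21 degrees / 120 = -0.175.

apply_moves([
  [[0,0,0],-0.0875,0.03],
  [[0,0,0],-0.175,0.03],
  [[0,0,0],-0.175,0.03],
])

```text
clock: 38.62
eef_pos: [0.4771, 0.0426, 0.1802]
tool_rot: [[-0.845, -0.534, 0.0], [-0.534, 0.845, -0.001], [0.0, -0.001, -1.0]]
contact_force: [1.5, 0.0, 0.9]
grip_width: 0.0301
gripper_force: 0.0
```

Converted, 0.0389 m / 0.4 = 0.0973.

apply_moves([
  [[0,0,0.0973],0,0.03],
  [[0,0,0.0973],0,0.03],
  [[0,0,0.0973],0,0.0],
  [[0,0,0.0973],0,0.0],
  [[0,0,0.0973],0,0.0],
])

```text
clock: 39.25
eef_pos: [0.4778, 0.0428, 0.1423]
tool_rot: [[-0.845, -0.535, 0.002], [-0.535, 0.845, -0.0], [-0.001, -0.001, -1.0]]
contact_force: [0.1, -1.1, 6.1]
grip_width: 0.006
gripper_force: 59.3
```

```bash
python3 -c "
from h import *
st();mz(2)"
```

```text
e6 0.063 t 39.25 p [0.4778 0.0428 0.1423] phi 212.4 F [ 0.1 -1.1  6.1] M [-0.234  0.188  0.042] w 0.006 g 59 v6 -0.0
Mz [0.042 0.071] mean static 0.071
```

Converted, 0.0004 m / 0.4 = 0.001, 0.0002 m / 0.4 = 0.0005, 10 degrees / 120 = 0.0833.

apply_moves([
  [[0,0,0.0005],0.0417,0.0],
  [[0,0,0.001],0.0833,0.0],
])

```text
clock: 39.55
eef_pos: [0.4779, 0.0428, 0.1422]
tool_rot: [[-0.926, -0.378, 0.003], [-0.378, 0.926, -0.001], [-0.002, -0.002, -1.0]]
contact_force: [-2.1, -1.8, 9.6]
grip_width: 0.0062
gripper_force: 61.0
```

```bash
python3 -c "
from h import *
st();mz();st()"
```

```text
e6 -0.978 t 39.55 p [0.4779 0.0428 0.1422] phi 202.2 F [-2.1 -1.8  9.6] M [-0.306  0.421  0.179] w 0.0062 g 61 v6 0.69
Mz [0.179 0.226 0.189 0.128] mean static 0.181
e6 0.482 t 39.7 p [0.4779 0.0428 0.1422] phi 202.3 F [-2.  -1.1  9.2] M [-0.332  0.368  0.128] w 0.0061 g 61 v6 -0.02
```

Converted, -0.1366 m / 0.4 = -0.3415, -0.0912 m / 0.4 = -0.228, 10.5 degrees / 120 = 0.0875.

apply_moves([
  [[0,0,0],0,0.03],
  [[0,0,-0.0975],0,0.03],
  [[-0.0525,-0.114,-0.0975],0.0292,0.03],
  [[-0.105,-0.228,-0.0975],0.0583,0.03],
  [[-0.1548,-0.3415,-0.0975],0.0875,0.03],
])

```text
clock: 40.33
eef_pos: [0.5876, -0.0607, 0.18]
tool_rot: [[-0.979, -0.204, 0.0], [-0.204, 0.979, 0.0], [-0.001, 0.0, -1.0]]
contact_force: [0.6, 0.3, 0.9]
grip_width: 0.03
gripper_force: 0.0
```

Converted, 0.0386 m / 0.4 = 0.0965.

apply_moves([
  [[0,0,0],0,0.03],
  [[0,0,0.0965],0,0.03],
  [[0,0,0.0965],0,0.03],
  [[0,0,0.0965],0,0.0],
  [[0,0,0.0965],0,0.0],
])

```text
clock: 40.95
eef_pos: [0.5867, -0.0599, 0.1427]
tool_rot: [[-0.978, -0.206, 0.002], [-0.206, 0.978, -0.001], [-0.001, -0.001, -1.0]]
contact_force: [-0.6, -2.2, 2.2]
grip_width: 0.0061
gripper_force: 58.4
```

apply_moves([
  [[0,0,0],0,0.0],
])

```text
clock: 41.08
eef_pos: [0.5868, -0.0599, 0.1426]
tool_rot: [[-0.979, -0.206, 0.002], [-0.206, 0.979, -0.001], [-0.002, -0.001, -1.0]]
contact_force: [-1.7, -1.8, 5.3]
grip_width: 0.0058
gripper_force: 59.3
```

```bash
python3 -c "
from h import *
st();mz(3)"
```

```text
e6 0.086 t 41.075 p [ 0.5868 -0.0599  0.1426] phi 191.9 F [-1.7 -1.8  5.3] M [-0.37   0.451  0.13 ] w 0.0058 g 59 v6 0.0
Mz [0.13  0.099 0.113] mean static 0.106
```

Converted, 0.0002 m / 0.4 = 0.0005, 4 degrees / 120 = 0.0333.

apply_moves([
  [[0,0,0.0005],0.0333,0.0],
])

```text
clock: 41.3
eef_pos: [0.5868, -0.0599, 0.1425]
tool_rot: [[-0.991, -0.136, 0.002], [-0.136, 0.991, -0.001], [-0.002, -0.001, -1.0]]
contact_force: [-2.1, -0.9, 8.3]
grip_width: 0.006
gripper_force: 60.8
```

```bash
python3 -c "
from h import *
st();mz();st()"
```

```text
e6 -1.173 t 41.3 p [ 0.5868 -0.0599  0.1425] phi 187.8 F [-2.1 -0.9  8.3] M [-0.35   0.638  0.209] w 0.006 g 61 v6 0.58
Mz [0.209 0.207 0.222 0.15 ] mean static 0.193
e6 0.425 t 41.45 p [ 0.5868 -0.0599  0.1425] phi 187.9 F [-2.5 -1.9  7.6] M [-0.394  0.571  0.15 ] w 0.0063 g 61 v6 -0.01
```

```bash
python3 -c "
from h import *
plan([*NUT['d'],187.9],[('a',160)],4)
plan([*NUT['a'],156],[('c',144.4)],3)
plan([*NUT['c'],141.4],[('d',187.9)],3)
plan([*NUT['d'],184.9],[('b',202.4)],3)
"
```

```text
a [-0.0113, 0.1048] 27.9
c [0.0496, -0.1411] 11.6
d [-0.0807, 0.0686] -46.5
b [0.1001, 0.1117] -17.5
```

Converted, -0.105 m / 0.4 = -0.2625, -0.0525 m / 0.4 = -0.1313, 28 degrees / 120 = 0.2333.

apply_moves([
  [[0,0,0],0,0.03],
  [[0,0,-0.0975],0,0.03],
  [[-0.015,-0.1313,-0.0975],0.0833,0.03],
  [[-0.0288,-0.2625,-0.0975],0.1667,0.03],
  [[-0.0288,-0.2625,-0.0975],0.2333,0.03],
])

```text
clock: 42.08
eef_pos: [0.6129, -0.1653, 0.1792]
tool_rot: [[-0.936, 0.352, -0.0], [0.352, 0.936, 0.0], [0.0, 0.0, -1.0]]
contact_force: [-0.1, 1.1, 0.7]
grip_width: 0.0297
gripper_force: 0.0
```

```bash
python3 -c "
from h import *
st()"
```

```text
e6 -2.083 t 42.075 p [ 0.6129 -0.1653  0.1792] phi 159.4 F [-0.1  1.1  0.7] M [0.04  0.04  0.015] w 0.0297 g 0 v6 1.12
```

I sent that move before seeing the plan and got its y sign wrong. The arm went sideways in free air and touched nothing. I'll work out the way back.

```bash
python3 -c "
from h import *
plan([.6127,-.1623,159.9],[('a',160)],4)
"
```

```text
a [0.0986, 0.1852] -0.1
```

Converted, 0.1852 m / 0.4 = 0.463, 0.0986 m / 0.4 = 0.2465.

apply_moves([
  [[0.0625,0.115,0],0,0.03],
  [[0.125,0.2325,0],0,0.03],
  [[0.1875,0.3475,0],0,0.03],
  [[0.2465,0.463,0],0,0.03],
  [[0.2465,0.463,0],0,0.03],
])

```text
clock: 42.7
eef_pos: [0.5827, 0.0492, 0.1804]
tool_rot: [[-0.941, 0.34, 0.0], [0.34, 0.941, 0.001], [-0.0, 0.001, -1.0]]
contact_force: [0.8, -0.6, -0.2]
grip_width: 0.0296
gripper_force: 0.0
```

```bash
python3 -c "
from h import *
s=st();print(rel(s,[*NUT['a'],.142,160]))"
```

```text
e6 0.557 t 42.7 p [0.5827 0.0492 0.1804] phi 160.1 F [ 0.8 -0.6 -0.2] M [ 0.002  0.006 -0.014] w 0.0296 g 0 v6 -0.04
([-0.0022, -0.0031, 0.0384], np.float64(0.1))
```

apply_moves([
  [[0,0,0],0,0.03],
  [[0,0,0],0,0.03],
])

```text
clock: 42.95
eef_pos: [0.5835, 0.0447, 0.1799]
tool_rot: [[-0.939, 0.345, -0.0], [0.345, 0.939, -0.0], [0.0, -0.0, -1.0]]
contact_force: [-1.1, -0.5, -0.5]
grip_width: 0.03
gripper_force: 0.0
```

```bash
python3 -c "
from h import *
s=st();print(rel(s,[*NUT['a'],.142,160]))"
```

```text
e6 -0.005 t 42.95 p [0.5835 0.0447 0.1799] phi 159.8 F [-1.1 -0.5 -0.5] M [-0.016 -0.025 -0.017] w 0.03 g 0 v6 0.0
([0.0001, 0.0008, 0.0379], np.float64(-0.2))
```

Converted, 0.0388 m / 0.4 = 0.097, 0.0007 m / 0.4 = 0.0018.

apply_moves([
  [[0,0.0018,0.097],0,0.03],
  [[0,0.0018,0.097],0,0.03],
  [[0,0.0018,0.097],0,0.0],
  [[0,0.0018,0.097],0,0.0],
  [[0,0.0018,0.097],0,0.0],
])

```text
clock: 43.58
eef_pos: [0.5841, 0.046, 0.1423]
tool_rot: [[-0.939, 0.344, 0.002], [0.344, 0.939, -0.001], [-0.002, 0.0, -1.0]]
contact_force: [-0.1, -1.2, 3.4]
grip_width: 0.0066
gripper_force: 58.4
```

```bash
python3 -c "
from h import *
st();mz(3)"
```

```text
e6 0.119 t 43.575 p [0.5841 0.046  0.1423] phi 159.9 F [-0.1 -1.2  3.4] M [-0.37   0.049  0.147] w 0.0066 g 58 v6 -0.0
Mz [0.147 0.079 0.162] mean static 0.121
```

Converted, 0.0002 m / 0.4 = 0.0005, 4 degrees / 120 = 0.0333.

apply_moves([
  [[0,0,0.0005],0.0333,0.0],
])

```text
clock: 43.8
eef_pos: [0.5842, 0.046, 0.1421]
tool_rot: [[-0.912, 0.41, 0.002], [0.41, 0.912, -0.001], [-0.002, 0.0, -1.0]]
contact_force: [-0.9, -2.3, 6.8]
grip_width: 0.0063
gripper_force: 60.0
```

```bash
python3 -c "
from h import *
st();mz(6);st()"
```

```text
e6 -1.143 t 43.8 p [0.5842 0.046  0.1421] phi 155.8 F [-0.9 -2.3  6.8] M [-0.549  0.116  0.259] w 0.0063 g 60 v6 0.58
Mz [0.259 0.218 0.179 0.195 0.182 0.176] mean static 0.19
e6 0.216 t 44.05 p [0.5841 0.046  0.1422] phi 155.9 F [-0.8 -1.9  6.6] M [-0.514  0.071  0.176] w 0.0063 g 60 v6 -0.0
```

Converted, -0.1411 m / 0.4 = -0.3528, -0.094 m / 0.4 = -0.235, 11.6 degrees / 120 = 0.0967.

apply_moves([
  [[0,0,0],0,0.03],
  [[0,0,-0.0975],0,0.03],
  [[0.0413,-0.1175,-0.0975],0.0333,0.03],
  [[0.0825,-0.235,-0.0975],0.0667,0.03],
  [[0.124,-0.3528,-0.0975],0.0967,0.03],
])

```text
clock: 44.68
eef_pos: [0.4795, -0.0627, 0.1799]
tool_rot: [[-0.811, 0.585, -0.0], [0.585, 0.811, 0.0], [0.0, 0.0, -1.0]]
contact_force: [-0.5, -1.0, 0.5]
grip_width: 0.0301
gripper_force: 0.0
```

Converted, 0.0386 m / 0.4 = 0.0965.

apply_moves([
  [[0,0,0],0,0.03],
  [[0,0,0.0965],0,0.03],
  [[0,0,0.0965],0,0.03],
  [[0,0,0.0965],0,0.0],
  [[0,0,0.0965],0,0.0],
])

```text
clock: 45.3
eef_pos: [0.4807, -0.0625, 0.1424]
tool_rot: [[-0.812, 0.583, -0.0], [0.583, 0.812, -0.002], [-0.001, -0.001, -1.0]]
contact_force: [-3.6, -4.2, 0.9]
grip_width: 0.0063
gripper_force: 58.1
```

apply_moves([
  [[0,0,0],0,0.0],
])

```text
clock: 45.42
eef_pos: [0.4808, -0.0625, 0.1424]
tool_rot: [[-0.812, 0.583, 0.0], [0.583, 0.812, -0.001], [-0.001, -0.001, -1.0]]
contact_force: [-3.8, -3.1, 1.3]
grip_width: 0.006
gripper_force: 58.4
```

```bash
python3 -c "
from h import *
st();mz(3)"
```

```text
e6 0.118 t 45.425 p [ 0.4808 -0.0625  0.1424] phi 144.3 F [-3.8 -3.1  1.3] M [-0.716  0.769  0.158] w 0.006 g 58 v6 -0.0
Mz [0.158 0.149 0.153] mean static 0.151
```

Converted, 0.0001 m / 0.4 = 0.0003, 3 degrees / 120 = 0.025.

apply_moves([
  [[0,0,0.0003],0.025,0.0],
])

```text
clock: 45.65
eef_pos: [0.4808, -0.0625, 0.1423]
tool_rot: [[-0.78, 0.626, 0.0], [0.626, 0.78, -0.001], [-0.001, -0.001, -1.0]]
contact_force: [-3.2, -3.2, 2.8]
grip_width: 0.0061
gripper_force: 59.1
```

```bash
python3 -c "
from h import *
st();mz(6);st()"
```

```text
e6 -0.849 t 45.65 p [ 0.4808 -0.0625  0.1423] phi 141.3 F [-3.2 -3.2  2.8] M [-0.642  0.79   0.219] w 0.0061 g 59 v6 0.44
Mz [0.219 0.235 0.097 0.177 0.126 0.175] mean static 0.162
e6 0.17 t 45.9 p [ 0.4808 -0.0625  0.1424] phi 141.3 F [-4.3 -3.4  2.1] M [-0.659  0.78   0.175] w 0.0063 g 59 v6 0.0
```

Converted, -0.0807 m / 0.4 = -0.2018, 0.0686 m / 0.4 = 0.1715, -31.5 degrees / 120 = -0.2625.

apply_moves([
  [[0,0,0],0,0.03],
  [[0,0,-0.0975],0,0.03],
  [[-0.1,0.085,-0.0975],-0.0875,0.03],
  [[-0.2018,0.1715,-0.0975],-0.175,0.03],
  [[-0.2018,0.1715,-0.0975],-0.2625,0.03],
])

```text
clock: 46.52
eef_pos: [0.5898, -0.0588, 0.1793]
tool_rot: [[-0.993, 0.119, 0.0], [0.119, 0.993, 0.001], [-0.0, 0.001, -1.0]]
contact_force: [-1.4, -0.3, 0.7]
grip_width: 0.0298
gripper_force: 0.0
```

Converted, -15 degrees / 120 = -0.125.

apply_moves([
  [[0,0,0],-0.0833,0.03],
  [[0,0,0],-0.125,0.03],
  [[0,0,0],-0.125,0.03],
])

```text
clock: 46.9
eef_pos: [0.587, -0.0588, 0.1807]
tool_rot: [[-0.991, -0.135, 0.001], [-0.135, 0.991, 0.0], [-0.001, 0.0, -1.0]]
contact_force: [-0.5, -0.2, 0.1]
grip_width: 0.0305
gripper_force: 0.0
```

Converted, 0.0388 m / 0.4 = 0.097.

apply_moves([
  [[0,0,0.097],0,0.03],
  [[0,0,0.097],0,0.03],
  [[0,0,0.097],0,0.0],
  [[0,0,0.097],0,0.0],
  [[0,0,0.097],0,0.0],
])

```text
clock: 47.52
eef_pos: [0.5871, -0.0597, 0.1428]
tool_rot: [[-0.991, -0.135, 0.002], [-0.135, 0.991, -0.001], [-0.002, -0.001, -1.0]]
contact_force: [-1.1, -3.7, 4.3]
grip_width: 0.0055
gripper_force: 58.4
```

```bash
python3 -c "
from h import *
st();mz(3)"
```

```text
e6 0.097 t 47.525 p [ 0.5871 -0.0597  0.1428] phi 187.8 F [-1.1 -3.7  4.3] M [-0.691  0.207  0.058] w 0.0055 g 58 v6 -0.0
Mz [0.058 0.1   0.114] mean static 0.107
```

Converted, 0.0001 m / 0.4 = 0.0003, 3 degrees / 120 = 0.025.

apply_moves([
  [[0,0,0.0003],0.025,0.0],
])

```text
clock: 47.75
eef_pos: [0.5871, -0.0596, 0.1427]
tool_rot: [[-0.997, -0.082, 0.002], [-0.082, 0.997, -0.001], [-0.002, -0.001, -1.0]]
contact_force: [-1.2, -3.9, 7.4]
grip_width: 0.0057
gripper_force: 59.9
```

```bash
python3 -c "
from h import *
st();mz(6);st()"
```

```text
e6 -0.824 t 47.75 p [ 0.5871 -0.0596  0.1427] phi 184.7 F [-1.2 -3.9  7.4] M [-0.761  0.256  0.206] w 0.0057 g 60 v6 0.44
Mz [0.206 0.186 0.185 0.218 0.142 0.181] mean static 0.182
e6 0.189 t 48.0 p [ 0.5871 -0.0597  0.1427] phi 184.8 F [-1.4 -3.9  7.7] M [-0.773  0.257  0.181] w 0.0054 g 60 v6 -0.0
```

Converted, 0.1117 m / 0.4 = 0.2793, 0.1001 m / 0.4 = 0.2503, -17.5 degrees / 120 = -0.1458.

apply_moves([
  [[0,0,0],0,0.03],
  [[0,0,-0.0975],0,0.03],
  [[0.0835,0.093,-0.0975],-0.05,0.03],
  [[0.167,0.186,-0.0975],-0.1,0.03],
  [[0.2503,0.2793,-0.0975],-0.1458,0.03],
])

```text
clock: 48.62
eef_pos: [0.4761, 0.0451, 0.1803]
tool_rot: [[-0.924, -0.382, -0.0], [-0.382, 0.924, 0.001], [-0.0, 0.001, -1.0]]
contact_force: [1.2, -0.0, 1.4]
grip_width: 0.0299
gripper_force: 0.0
```

Converted, 0.0388 m / 0.4 = 0.097.

apply_moves([
  [[0,0,0],0,0.03],
  [[0,0,0.097],0,0.03],
  [[0,0,0.097],0,0.03],
  [[0,0,0.097],0,0.0],
  [[0,0,0.097],0,0.0],
])

```text
clock: 49.25
eef_pos: [0.4783, 0.0432, 0.1426]
tool_rot: [[-0.926, -0.379, 0.001], [-0.379, 0.926, -0.001], [-0.001, -0.001, -1.0]]
contact_force: [-0.0, -2.2, 1.0]
grip_width: 0.0058
gripper_force: 58.1
```

apply_moves([
  [[0,0,0],0,0.0],
])

```text
clock: 49.38
eef_pos: [0.4783, 0.0433, 0.1425]
tool_rot: [[-0.925, -0.379, 0.002], [-0.379, 0.925, -0.001], [-0.001, -0.001, -1.0]]
contact_force: [0.4, -3.8, 3.3]
grip_width: 0.006
gripper_force: 58.6
```

```bash
python3 -c "
from h import *
st();mz(3)"
```

```text
e6 0.097 t 49.375 p [0.4783 0.0433 0.1425] phi 202.3 F [ 0.4 -3.8  3.3] M [-0.774 -0.158  0.106] w 0.006 g 59 v6 0.0
Mz [0.106 0.097 0.054] mean static 0.076
```

Converted, 0.0001 m / 0.4 = 0.0003, 3 degrees / 120 = 0.025.

apply_moves([
  [[0,0,0.0003],0.025,0.0],
])

```text
clock: 49.6
eef_pos: [0.4783, 0.0433, 0.1424]
tool_rot: [[-0.944, -0.329, 0.002], [-0.329, 0.944, -0.001], [-0.002, -0.002, -1.0]]
contact_force: [0.5, -4.8, 6.6]
grip_width: 0.006
gripper_force: 60.0
```

```bash
python3 -c "
from h import *
st();mz(6);st()"
```

```text
e6 -0.839 t 49.6 p [0.4783 0.0433 0.1424] phi 199.2 F [ 0.5 -4.8  6.6] M [-0.948 -0.195  0.187] w 0.006 g 60 v6 0.44
Mz [0.187 0.188 0.208 0.207 0.146 0.133] mean static 0.176
e6 0.183 t 49.85 p [0.4783 0.0433 0.1425] phi 199.3 F [ 0.2 -5.   5.4] M [-0.922 -0.173  0.133] w 0.0062 g 60 v6 -0.0
```

Converted, -0.16 m / 0.4 = -0.4, -0.12 m / 0.4 = -0.3.

apply_moves([
  [[0,0,0],0,0.03],
  [[0,0,0],0,0.03],
  [[0,0,-0.15],0,0.03],
  [[0,0,-0.3],0,0.03],
  [[0,0,-0.4],0,0.03],
])

```text
clock: 50.48
eef_pos: [0.4774, 0.0441, 0.304]
tool_rot: [[-0.944, -0.331, 0.002], [-0.331, 0.944, 0.0], [-0.002, -0.0, -1.0]]
contact_force: [0.9, -0.8, -0.8]
grip_width: 0.0302
gripper_force: 0.0
```

apply_moves([
  [[0,0,0],0,0.03],
  [[0,0,0],0,0.03],
])

```text
clock: 50.72
eef_pos: [0.4771, 0.044, 0.3006]
tool_rot: [[-0.944, -0.33, -0.001], [-0.33, 0.944, 0.0], [0.001, 0.001, -1.0]]
contact_force: [0.5, 0.4, -0.1]
grip_width: 0.0301
gripper_force: 0.0
```

```bash
python3 -c "
from h import *
st();f=grab_frame('side')
im=f['img'][205:275,290:380,::-1]
cv2.imwrite('pics/s3.png',cv2.resize(im,None,fx=8,fy=8,interpolation=cv2.INTER_CUBIC))"
```

```text
e6 0.001 t 50.725 p [0.4771 0.044  0.3006] phi 199.3 F [ 0.5  0.4 -0.1] M [-0.004  0.013 -0.033] w 0.0301 g 0 v6 -0.0
```

View pics/s3.png

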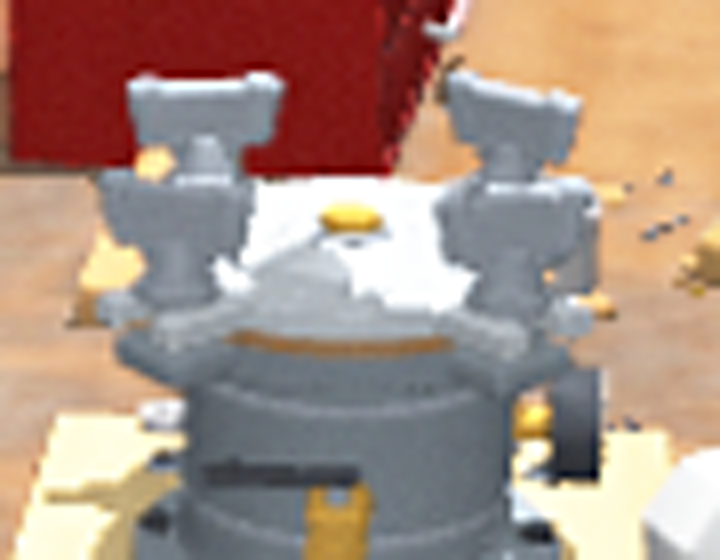

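The lid sits level and home: its ears are at (180,330) and (505,335) in the crop, with a thin gasket line at y≈345. The gripper is clear.

```bash
python3 -c "
from workcell import *
print(job_done())"
```

```text
the job is handed in; nothing more can be done
None
```

The lid looks fully home and level on its gasket: all four wing nuts were drawn down crosswise to an even snug, held moments about 0.16–0.19 N m (by my estimate 0.2–0.25 while turning). I made one wrong-way move in free air, which touched nothing, and handed the job in at about 51 s; no verdict was returned.

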